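# Strike off a level scoop of milling rods

### The job

Take the measuring scoop and push it along the floor of the feed tray, under the strike bar, right up to the end wall so that the white rods heap up over it, then draw it straight back along the floor beneath the bar, which strikes off the surplus and leaves a level scoopful of three. Tip those three rods into the mill jar, leaving the other three in the tray behind the bar, and stand the empty scoop upright on the bench, clear of the tray. Do not touch the rods with the gripper.

Things in the scene. Friction and masses are not known exactly. Their poses are not given: they have to be found in the camera images.
- scoop_grip (a point): centre of the upright black grip block at the back end of the bare steel measuring scoop (0.25 kg), 85 mm above its flat sole, 105 mm behind the pocket's middle. Block 16 mm along the scoop, 26 mm across, 50 mm tall, on a thinner stem; foot beneath 44 mm wide, 34 mm long, 8 mm high; low shank (10 mm) to the pocket. The scoop stands on the bench. Axes: x to the nose, y across, z up.
- scoop_pocket (a point): middle of the scoop's pocket, 10 mm above the sole, axes as the grip. Pocket 66 mm wide outside, floor 2 mm, sides and back 16 mm high; back 27 mm behind this point. It holds just three rods lying across it side by side, their tops 2 mm above its sides. Rods stay in while the scoop is level and roll out over the nose when it is pitched nose down by 45 degrees or more.
- scoop_nose (a point): tip of the scoop's nose on the level of its sole, 37 mm ahead of the pocket's middle; axes as the grip. From here a bevelled lip ramps up over 16 mm to about 3 mm above the pocket's floor, so the scoop runs under rods when pushed along the tray's floor.
- tray_bar (a point): middle of the lower edge of the steel strike bar (4 mm thick, 22 mm high) fixed across the feed tray: 26.4 mm above the bench, 22.4 mm above the tray's floor, so the scoop slides on the floor beneath it with some 4 mm between rods and bar, and the bar takes off what is heaped above its sides. Axes: x into the tray, from mouth to end wall; z up.
- tray_mouth (a point): front edge of the tray's floor, 4 mm above the bench, on its middle line; axes as the bar, which lies 42 mm farther in. The aluminium tray, fixed to the bench, is a straight channel 166 mm long and 70 mm wide inside, walls 46 mm high, open at this end, where two guide plates flare out about 30 mm farther.
- tray_end (a point): foot of the tray's end wall, inside, on the middle line of its floor (4 mm above the bench), 120 mm beyond the bar. Axes as the bar.
- jar_in (a point): on the axis of the round open steel mill jar, 35 mm above the bench. The jar is fixed on a grey base plate (150 x 100 x 8 mm): rim 130 mm across outside, mouth about 115 mm across inside, rim 66 mm and inner floor 13 mm above the bench.
- pail_rim (a point): the point of the lid's rim farthest ahead of the robot on the big white pail that stands between robot and work: a fixed obstacle, 290 mm across at the lid and 240 mm high, its axis 145 mm nearer the robot than this point. The scoop and the gripper must be carried round its far side or over it.
- shelf_edge (a point): on the front lower edge of the shelf above the back of the bench, which runs level along the whole bench (along y) 430 mm above it: an obstacle for the wrist.
- rod_0_c (a point): polished, slippery white ceramic milling rod with rounded ends, 16 mm across, 56 mm long, 35 g; one of six alike, lying crosswise one behind another on the floor of the tray, between the bar and the end wall. This point is its centre; x is its long axis.
- rod_1_c (a point): polished, slippery white ceramic milling rod with rounded ends, 16 mm across, 56 mm long, 35 g; one of six alike, lying crosswise one behind another on the floor of the tray, between the bar and the end wall. This point is its centre; x is its long axis.
- rod_2_c (a point): polished, slippery white ceramic milling rod with rounded ends, 16 mm across, 56 mm long, 35 g; one of six alike, lying crosswise one behind another on the floor of the tray, between the bar and the end wall. This point is its centre; x is its long axis.
- rod_3_c (a point): polished, slippery white ceramic milling rod with rounded ends, 16 mm across, 56 mm long, 35 g; one of six alike, lying crosswise one behind another on the floor of the tray, between the bar and the end wall. This point is its centre; x is its long axis.
- rod_4_c (a point): polished, slippery white ceramic milling rod with rounded ends, 16 mm across, 56 mm long, 35 g; one of six alike, lying crosswise one behind another on the floor of the tray, between the bar and the end wall. This point is its centre; x is its long axis.
- rod_5_c (a point): polished, slippery white ceramic milling rod with rounded ends, 16 mm across, 56 mm long, 35 g; one of six alike, lying crosswise one behind another on the floor of the tray, between the bar and the end wall. This point is its centre; x is its long axis.

How it is judged:
On the way, in this order (a step that is already met when the one before it is completed fails the run):
1. the scoop is pushed up to the end wall (nose tip within 23 mm of it) on the tray's floor and is heaped: at least four rods lie in and over its pocket (x of scoop_pocket in the frame of tray_bar above 0.06 m and z of scoop_pocket in the frame of tray_bar below -0.007 m and (distance between each of rod_0_c, rod_1_c, rod_2_c, rod_3_c and scoop_pocket below 0.028 m or distance between each of rod_0_c, rod_1_c, rod_2_c, rod_4_c and scoop_pocket below 0.028 m or distance between each of rod_0_c, rod_1_c, rod_2_c, rod_5_c and scoop_pocket below 0.028 m or distance between each of rod_0_c, rod_1_c, rod_3_c, rod_4_c and scoop_pocket below 0.028 m or distance between each of rod_0_c, rod_1_c, rod_3_c, rod_5_c and scoop_pocket below 0.028 m or distance between each of rod_0_c, rod_1_c, rod_4_c, rod_5_c and scoop_pocket below 0.028 m or distance between each of rod_0_c, rod_2_c, rod_3_c, rod_4_c and scoop_pocket below 0.028 m or distance between each of rod_0_c, rod_2_c, rod_3_c, rod_5_c and scoop_pocket below 0.028 m or distance between each of rod_0_c, rod_2_c, rod_4_c, rod_5_c and scoop_pocket below 0.028 m or distance between each of rod_0_c, rod_3_c, rod_4_c, rod_5_c and scoop_pocket below 0.028 m or distance between each of rod_1_c, rod_2_c, rod_3_c, rod_4_c and scoop_pocket below 0.028 m or distance between each of rod_1_c, rod_2_c, rod_3_c, rod_5_c and scoop_pocket below 0.028 m or distance between each of rod_1_c, rod_2_c, rod_4_c, rod_5_c and scoop_pocket below 0.028 m or distance between each of rod_1_c, rod_3_c, rod_4_c, rod_5_c and scoop_pocket below 0.028 m or distance between each of rod_2_c, rod_3_c, rod_4_c, rod_5_c and scoop_pocket below 0.028 m)), for 0.05 s.
2. the pocket passes back beneath the strike bar, on the tray's floor (x of scoop_pocket in the frame of tray_bar between -0.02 and 0.02 m and z of scoop_pocket in the frame of tray_bar below -0.007 m and y of scoop_pocket in the frame of tray_bar between -0.01 and 0.01 m).
3. the pocket is out on the mouth side of the bar with exactly three rods in it (x of scoop_pocket in the frame of tray_bar below -0.045 m and ((distance between each of rod_0_c, rod_1_c, rod_2_c and scoop_pocket below 0.028 m or distance between each of rod_0_c, rod_1_c, rod_3_c and scoop_pocket below 0.028 m or distance between each of rod_0_c, rod_1_c, rod_4_c and scoop_pocket below 0.028 m or distance between each of rod_0_c, rod_1_c, rod_5_c and scoop_pocket below 0.028 m or distance between each of rod_0_c, rod_2_c, rod_3_c and scoop_pocket below 0.028 m or distance between each of rod_0_c, rod_2_c, rod_4_c and scoop_pocket below 0.028 m or distance between each of rod_0_c, rod_2_c, rod_5_c and scoop_pocket below 0.028 m or distance between each of rod_0_c, rod_3_c, rod_4_c and scoop_pocket below 0.028 m or distance between each of rod_0_c, rod_3_c, rod_5_c and scoop_pocket below 0.028 m or distance between each of rod_0_c, rod_4_c, rod_5_c and scoop_pocket below 0.028 m or distance between each of rod_1_c, rod_2_c, rod_3_c and scoop_pocket below 0.028 m or distance between each of rod_1_c, rod_2_c, rod_4_c and scoop_pocket below 0.028 m or distance between each of rod_1_c, rod_2_c, rod_5_c and scoop_pocket below 0.028 m or distance between each of rod_1_c, rod_3_c, rod_4_c and scoop_pocket below 0.028 m or distance between each of rod_1_c, rod_3_c, rod_5_c and scoop_pocket below 0.028 m or distance between each of rod_1_c, rod_4_c, rod_5_c and scoop_pocket below 0.028 m or distance between each of rod_2_c, rod_3_c, rod_4_c and scoop_pocket below 0.028 m or distance between each of rod_2_c, rod_3_c, rod_5_c and scoop_pocket below 0.028 m) or (distance between each of rod_2_c, rod_4_c, rod_5_c and scoop_pocket below 0.028 m or distance between each of rod_3_c, rod_4_c, rod_5_c and scoop_pocket below 0.028 m)) and not ((distance between each of rod_0_c, rod_1_c, rod_2_c, rod_3_c and scoop_pocket below 0.028 m or distance between each of rod_0_c, rod_1_c, rod_2_c, rod_4_c and scoop_pocket below 0.028 m or distance between each of rod_0_c, rod_1_c, rod_2_c, rod_5_c and scoop_pocket below 0.028 m or distance between each of rod_0_c, rod_1_c, rod_3_c, rod_4_c and scoop_pocket below 0.028 m or distance between each of rod_0_c, rod_1_c, rod_3_c, rod_5_c and scoop_pocket below 0.028 m or distance between each of rod_0_c, rod_1_c, rod_4_c, rod_5_c and scoop_pocket below 0.028 m or distance between each of rod_0_c, rod_2_c, rod_3_c, rod_4_c and scoop_pocket below 0.028 m or distance between each of rod_0_c, rod_2_c, rod_3_c, rod_5_c and scoop_pocket below 0.028 m or distance between each of rod_0_c, rod_2_c, rod_4_c, rod_5_c and scoop_pocket below 0.028 m or distance between each of rod_0_c, rod_3_c, rod_4_c, rod_5_c and scoop_pocket below 0.028 m or distance between each of rod_1_c, rod_2_c, rod_3_c, rod_4_c and scoop_pocket below 0.028 m or distance between each of rod_1_c, rod_2_c, rod_3_c, rod_5_c and scoop_pocket below 0.028 m or distance between each of rod_1_c, rod_2_c, rod_4_c, rod_5_c and scoop_pocket below 0.028 m or distance between each of rod_1_c, rod_3_c, rod_4_c, rod_5_c and scoop_pocket below 0.028 m or distance between each of rod_2_c, rod_3_c, rod_4_c, rod_5_c and scoop_pocket below 0.028 m))), for 0.1 s.
At the end, for the whole second after the job is handed in: Three rods lie in the mill jar, the other three in the tray between bar and end wall; the scoop stands on the bench within 0.1 rad of upright, pocket middle under 18 mm high and clear of the tray (over 80 mm outside the bar, 150 mm beyond it or 68 mm to one side) (((distance between each of rod_0_c, rod_1_c, rod_2_c and jar_in below 0.062 m or distance between each of rod_0_c, rod_1_c, rod_3_c and jar_in below 0.062 m or distance between each of rod_0_c, rod_1_c, rod_4_c and jar_in below 0.062 m or distance between each of rod_0_c, rod_1_c, rod_5_c and jar_in below 0.062 m or distance between each of rod_0_c, rod_2_c, rod_3_c and jar_in below 0.062 m or distance between each of rod_0_c, rod_2_c, rod_4_c and jar_in below 0.062 m or distance between each of rod_0_c, rod_2_c, rod_5_c and jar_in below 0.062 m or distance between each of rod_0_c, rod_3_c, rod_4_c and jar_in below 0.062 m or distance between each of rod_0_c, rod_3_c, rod_5_c and jar_in below 0.062 m or distance between each of rod_0_c, rod_4_c, rod_5_c and jar_in below 0.062 m or distance between each of rod_1_c, rod_2_c, rod_3_c and jar_in below 0.062 m or distance between each of rod_1_c, rod_2_c, rod_4_c and jar_in below 0.062 m or distance between each of rod_1_c, rod_2_c, rod_5_c and jar_in below 0.062 m or distance between each of rod_1_c, rod_3_c, rod_4_c and jar_in below 0.062 m or distance between each of rod_1_c, rod_3_c, rod_5_c and jar_in below 0.062 m or distance between each of rod_1_c, rod_4_c, rod_5_c and jar_in below 0.062 m or distance between each of rod_2_c, rod_3_c, rod_4_c and jar_in below 0.062 m or distance between each of rod_2_c, rod_3_c, rod_5_c and jar_in below 0.062 m) or (distance between each of rod_2_c, rod_4_c, rod_5_c and jar_in below 0.062 m or distance between each of rod_3_c, rod_4_c, rod_5_c and jar_in below 0.062 m)) and not ((distance between each of rod_0_c, rod_1_c, rod_2_c, rod_3_c and jar_in below 0.062 m or distance between each of rod_0_c, rod_1_c, rod_2_c, rod_4_c and jar_in below 0.062 m or distance between each of rod_0_c, rod_1_c, rod_2_c, rod_5_c and jar_in below 0.062 m or distance between each of rod_0_c, rod_1_c, rod_3_c, rod_4_c and jar_in below 0.062 m or distance between each of rod_0_c, rod_1_c, rod_3_c, rod_5_c and jar_in below 0.062 m or distance between each of rod_0_c, rod_1_c, rod_4_c, rod_5_c and jar_in below 0.062 m or distance between each of rod_0_c, rod_2_c, rod_3_c, rod_4_c and jar_in below 0.062 m or distance between each of rod_0_c, rod_2_c, rod_3_c, rod_5_c and jar_in below 0.062 m or distance between each of rod_0_c, rod_2_c, rod_4_c, rod_5_c and jar_in below 0.062 m or distance between each of rod_0_c, rod_3_c, rod_4_c, rod_5_c and jar_in below 0.062 m or distance between each of rod_1_c, rod_2_c, rod_3_c, rod_4_c and jar_in below 0.062 m or distance between each of rod_1_c, rod_2_c, rod_3_c, rod_5_c and jar_in below 0.062 m or distance between each of rod_1_c, rod_2_c, rod_4_c, rod_5_c and jar_in below 0.062 m or distance between each of rod_1_c, rod_3_c, rod_4_c, rod_5_c and jar_in below 0.062 m or distance between each of rod_2_c, rod_3_c, rod_4_c, rod_5_c and jar_in below 0.062 m)) and (distance between rod_0_c and jar_in below 0.062 m or (x of rod_0_c in the frame of tray_bar between 0 and 0.125 m and y of rod_0_c in the frame of tray_bar between -0.036 and 0.036 m and z of rod_0_c in the frame of tray_bar below 0.02 m)) and (distance between rod_1_c and jar_in below 0.062 m or (x of rod_1_c in the frame of tray_bar between 0 and 0.125 m and y of rod_1_c in the frame of tray_bar between -0.036 and 0.036 m and z of rod_1_c in the frame of tray_bar below 0.02 m)) and (distance between rod_2_c and jar_in below 0.062 m or (x of rod_2_c in the frame of tray_bar between 0 and 0.125 m and y of rod_2_c in the frame of tray_bar between -0.036 and 0.036 m and z of rod_2_c in the frame of tray_bar below 0.02 m)) and (distance between rod_3_c and jar_in below 0.062 m or (x of rod_3_c in the frame of tray_bar between 0 and 0.125 m and y of rod_3_c in the frame of tray_bar between -0.036 and 0.036 m and z of rod_3_c in the frame of tray_bar below 0.02 m)) and (distance between rod_4_c and jar_in below 0.062 m or (x of rod_4_c in the frame of tray_bar between 0 and 0.125 m and y of rod_4_c in the frame of tray_bar between -0.036 and 0.036 m and z of rod_4_c in the frame of tray_bar below 0.02 m)) and (distance between rod_5_c and jar_in below 0.062 m or (x of rod_5_c in the frame of tray_bar between 0 and 0.125 m and y of rod_5_c in the frame of tray_bar between -0.036 and 0.036 m and z of rod_5_c in the frame of tray_bar below 0.02 m)) and angle between scoop_grip's own z axis and vertical below 0.1 rad and height (world z) of scoop_pocket below 0.018 m and (x of scoop_pocket in the frame of tray_bar below -0.08 m or x of scoop_pocket in the frame of tray_bar above 0.15 m or y of scoop_pocket in the frame of tray_bar below -0.068 m or y of scoop_pocket in the frame of tray_bar above 0.068 m)); the robot touches nothing.
It fails at once if the fingers touch a rod (contact force between the fingers and rod_0 above 0.5 N or contact force between the fingers and rod_1 above 0.5 N or contact force between the fingers and rod_2 above 0.5 N or contact force between the fingers and rod_3 above 0.5 N or contact force between the fingers and rod_4 above 0.5 N or contact force between the fingers and rod_5 above 0.5 N).
It also fails if it takes over 72 s, if anything falls off the work surface, if the arm or the gripper's body presses on something with over 40 N, if the wrist force passes 120 N, or if a joint passes its speed limit or range.

### The arm

A 6-joint arm with a two-finger parallel gripper is mounted at the origin on a cart in front of the work surface, level with it; the furniture and walls round the work are solid. World frame = base frame: x ahead of the robot, y to its left, z up, the work surface at z = 0. Lengths are in m, angles in rad, forces in N, time in s.
With the tool pointing down it reaches from about 0.35 to 0.975 m from the base axis. Payload 17.4 kg.
Tool frame: the origin (TCP) lies midway between the tips of the shut fingers; the grasp point (between the pads) lies 19 mm behind it; z points along the fingers, x is the direction in which the jaws open and shut, and the axes are right-handed (so a half turn about z gives the same grasp; the last joint's range is limited). The gripper opens to 85 mm and grips with 20 to 120 N. Pads are 22 mm wide; open, the fingers measure 114 mm over their backs; the gripper's body (76 mm by 85 mm) begins 54 mm behind the grasp point. The pads swing forward as they close: fully open they stand 13 mm farther back than shut.
Start: joints at [1.277, 0.116, 1.442, -0, 1.584, -0.038], TCP at [0.171, 0.653, 0.231] pointing down, gripper open.
Joint ranges: [-2.83, 2.83], [-0.83, 2.19], [0.07, 2.5], [-1.14, 4.28], [0.01, 3], [-2.97, 2.97]. Speed limits (rad/s): [1.89, 1.89, 2.22, 3.14, 3.14, 3.14].

### API

Orientations are given as a unit quaternion [w, x, y, z].
In Python, from plant import arm gives the robot as it stands.
- The arm moves only by the tool apply_moves, never from a script. Its argument "series" is a list of rows, each an object with "dr": the turn, a rotation vector about the tool's x, y, z in units of 10 degrees (1.0 is 10 degrees), a list of three; "xyz": the shift along the tool's x, y, z in m, a list of three; "grip": the opening, from -1 (shut) to 1 (fully open). A call has exactly 8 rows; each row is the pose to reach, as a shift and turn from the pose measured when the call began, along the tool's axes at that moment; what a row does not reach only later rows make up. A row lasts 1/8 s, in which the tool goes at most 62.5 mm and 10.7 degrees, less where a joint would pass 70% of its speed; a pose out of reach is approached as far as the arm can. A call with a gripper value outside its range is refused whole. The fingers move at their own pace and stop on an object; "newtons" is the grip in N (left out, the last holds). Time passes only in rows, so rows that repeat a pose let the fingers close, or fill a call up. It gives the time, the measured TCP pose, the force and the opening at its end, in the units of the state.
- arm.get_obs(): the state, without advancing time (a new reading comes with each control period).
- arm.grab_frame(name): name is "scene" or "top"; returns a dict with "frame" (420x560x3 uint8, red, green, blue), "mtx" (3x3 intrinsics, pixels), "R" (3x3) and "t" (3): a world point X has camera coordinates R X + t. Camera axes: x right, y down, z forward; pixel columns grow to the right and rows downward; lengths in m; the calibration is good to about 2 mm. A picture is of the moment at which its call begins. There is no depth.
- arm.finish_job(): hands the job in, once; it reports no verdict.
The state is a dict: "time": time; "joint_positions": joint angles; "qd": joint speeds; "tau": joint torques, N m; "position": TCP position; "ee_rot": TCP orientation; "ft_force": force on the tool from outside, world axes, zero at the start; "moment": the same for the moment, N m; "gripper_width": opening from 0.0 (shut) to 1.0 (fully open).
Only numpy, scipy, OpenCV 4.12 (cv2) and the standard library are available. Lean on these libraries where they do the work, as an engineer would, in place of code of your own. Each camera call takes 0.05 s, during which the arm holds its last target. There are 200 camera calls.

## Working session

There is one attempt and no reset: what is moved stays moved. The work goes in short steps, Python scripts to look and compute and a tool call to move; the robot and the scene stay as the last step left them, time stands still between calls to the robot, and variables do not carry over. Pictures are saved under pics/ and viewed, about 8 in all and at most 12, crops included, and the job is handed in when it is done.

Besides the shell and the picture viewer there is one more tool, called by a JSON object that holds its "fn" and its "kwargs", one argument or row to a line. apply_moves: Moves the arm, as the interface text tells. Its arguments: {"type":"object","properties":{"series":{"type":"array"},"newtons":{"type":"number"}},"required":["series"]}

```bash
mkdir -p pics; python3 - <<'E'
from plant import arm
import cv2,json,numpy as np
print(arm.get_obs())
for n in("scene","top"):
    f=arm.grab_frame(n); cv2.imwrite(f"pics/{n}0.png",f["frame"][:,:,::-1]); print(n,np.round(f["mtx"],1).tolist(),np.round(f["R"],4).tolist(),np.round(f["t"],4).tolist())
E
```

```text
{'time': 0.0, 'joint_positions': array([ 1.27720930e+00,  1.16504093e-01,  1.44227286e+00, -1.77298358e-05,
        1.58401413e+00, -3.77802864e-02]), 'qd': array([ 1.31867115e-03,  2.42901484e-04, -7.46188466e-05,  1.18378972e-03,
        3.09155483e-03,  9.51388206e-04]), 'tau': array([ 1.85130812e-03, -7.31988001e+01, -6.32489204e+01, -3.80644678e-05,
        6.30436247e-03,  1.47179276e-05]), 'position': array([0.17073651, 0.65284721, 0.23054525]), 'ee_rot': array([ 3.55243249e-04,  7.91525661e-01,  6.11135638e-01, -4.82641511e-04]), 'ft_force': array([-0.16455904,  0.06822437, -0.03382741]), 'moment': array([ 0.02240144, -0.00474469, -0.01998933]), 'gripper_width': 0.9980977021813765}
scene [[415.5, 0.0, 280.3], [0.0, 415.5, 209.1], [0.0, 0.0, 1.0]] [[0.8956, -0.4444, -0.0203], [-0.2956, -0.5605, -0.7736], [0.3324, 0.6988, -0.6333]] [-0.4777, 0.3784, 1.4596]
top [[480.9, 0.0, 282.3], [0.0, 480.9, 205.8], [0.0, 0.0, 1.0]] [[0.0021, -1.0, 0.0066], [-0.997, -0.0026, -0.0772], [0.0772, -0.0065, -0.997]] [0.0285, 0.5771, 1.549]
```

View pics/top0.png

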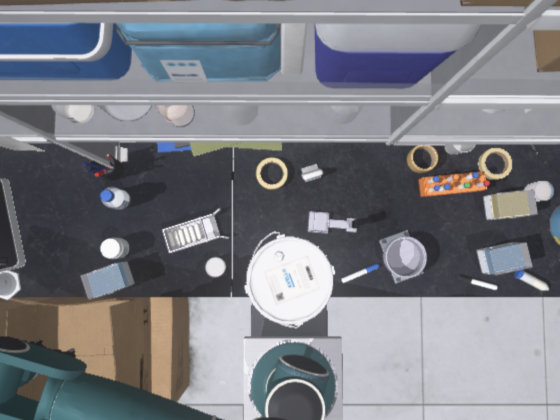

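View pics/scene0.png

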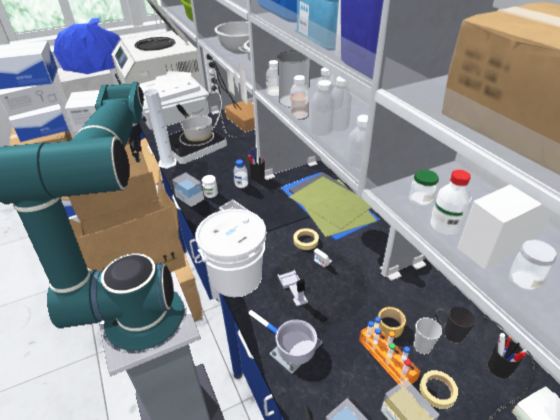

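The top view shows the tray near (192,232) with its mouth to the right, the scoop near (332,222) with its nose to the left, and the jar at (404,257). The pail is at (290,280), and the gripper is out of view at bottom left. Next I'll take enlarged crops to get pixel positions.

```bash
python3 - <<'E'
import cv2,numpy as np
a=cv2.imread("pics/top0.png")
c1=cv2.resize(a[200:264,150:240],None,fx=8,fy=8,interpolation=cv2.INTER_CUBIC)[:, :720]
c2=cv2.resize(a[195:285,300:440],None,fx=5,fy=5,interpolation=cv2.INTER_CUBIC)
def grid(c,x0,y0,f):
    for u in range(0,c.shape[1]//f,10):
        cv2.line(c,(u*f,0),(u*f,6),(0,255,0),1);cv2.putText(c,str(x0+u),(u*f,16),0,.4,(0,255,0),1)
    for v in range(0,c.shape[0]//f,10):
        cv2.line(c,(0,v*f),(6,v*f),(0,255,0),1);cv2.putText(c,str(y0+v),(8,v*f+5),0,.4,(0,255,0),1)
grid(c1,150,200,8);grid(c2,300,195,5)
cv2.imwrite("pics/c1.png",c1);cv2.imwrite("pics/c2.png",c2)
E
```

```text
(no output)
```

View pics/c1.png

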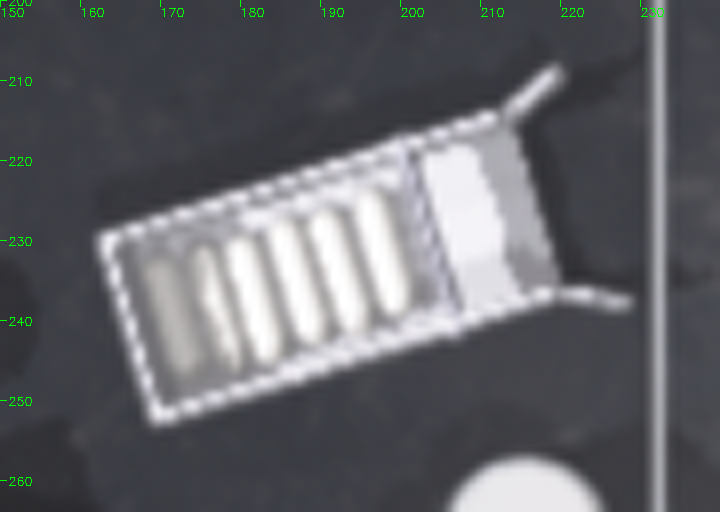

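View pics/c2.png

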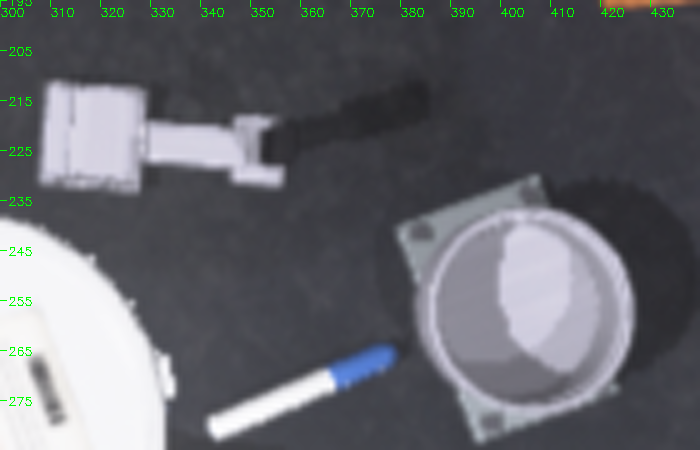

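The tray's wall-top corners are at about (163,230), (169.5,252), (211.5,214.5) and (218.5,237), and the top edge of the bar runs (201,218)–(206.5,241). The scoop's pocket and nose corners are (310,211.5), (308,231.5), (328.5,213) and (327,233). The foot is near (351,225), and the jar's rim spans columns 384–427 and rows 237–278. Next I'll convert these to world positions.

```bash
cat > h.py <<'E'
import numpy as np, cv2
from scipy.spatial.transform import Rotation as Ro
from plant import arm
K=np.array([[480.9,0,282.3],[0,480.9,205.8],[0,0,1]])
Rt=np.array([[0.0021,-1,0.0066],[-0.997,-0.0026,-0.0772],[0.0772,-0.0065,-0.997]]);tt=np.array([0.0285,0.5771,1.549])
def w(p,z,K=K,R=Rt,t=tt):
    d=R.T@np.linalg.inv(K)@np.array([*p,1.]); c=-R.T@t
    return c+d*(z-c[2])/d[2]
def pr(X,K=K,R=Rt,t=tt):
    c=R@np.asarray(X)+t; c=K@c; return c[:2]/c[2]
def pose():
    o=arm.get_obs(); q=o["ee_rot"]; return o,np.array(o["position"]),Ro.from_quat(np.r_[q[1:],q[0]])
def target(yaw,pitch):
    """scoop yaw deg (nose dir), pitch nose-down deg; tool x = -scoop x, z down"""
    S=Ro.from_euler('ZY',[yaw,pitch],degrees=True)   # scoop axes
    return S*Ro.from_matrix(np.array([[-1,0,0],[0,1,0],[0,0,-1.]]).T)
def go(p,yaw,pitch=0):
    o,P,R=pose(); T=target(yaw,pitch)
    d=R.inv().apply(np.asarray(p)-P); r=(R.inv()*T).as_rotvec(degrees=True)/10
    print("t %.2f"%o["time"],"xyz",np.round(d,4).tolist(),"dr",np.round(r,3).tolist(),"pos",np.round(P,4).tolist(),"w %.3f"%o["gripper_width"])
def tool2scoop():
    o,P,R=pose(); M=(R*Ro.from_matrix(np.diag([-1,1,-1.]))).as_euler('ZYX',degrees=True); return np.round(M,2)
E
python3 - <<'E'
from h import *
print("cam",-Rt.T@tt, [a for a in dir(arm) if a[0]!='_'])
r=lambda a:np.round(a,4)
z=.048
c=[w(p,z) for p in[(163,230),(169.5,252),(211.5,214.5),(218.5,237)]]
print("tray corners",*map(r,c)); e=(c[0]+c[1])/2; m=(c[2]+c[3])/2
d=m-e;print("end",r(e),"mouth",r(m),"len",r(np.linalg.norm(d)),"yaw",np.degrees(np.arctan2(-d[1],-d[0])),"w",r(np.linalg.norm(c[0]-c[1])),r(np.linalg.norm(c[2]-c[3])))
b=[w(p,.0484) for p in[(200.8,218.3),(206.5,241)]];print("bar",r((b[0]+b[1])/2),r(np.linalg.norm(b[0]-b[1])))
n=[w(p,.003) for p in[(310,211.5),(308,231.5)]];k=[w(p,.016) for p in[(328.5,213),(327,233)]]
print("nose",r(sum(n)/2),"back",r(sum(k)/2),r(np.linalg.norm(n[0]-n[1])),r(np.linalg.norm(k[0]-k[1])),r(np.linalg.norm(sum(n)-sum(k))/2))
ft=w((351.5,225),.008);print("foot",r(ft)); dd=sum(n)/2-ft;print("yaw",np.degrees(np.arctan2(dd[1],dd[0])))
print("jar",r(w((405.5,257.5),.066)),r(w((384,257),.066)),r(w((427,257),.066)))
print("pail",[r(w((291,v),.24)) for v in (237,325)],"grip top px?",pr([.6,-.2,.11]))
E
```

```text
cam [0.45572605 0.04006896 1.58871702] ['MotionError', 'finish_job', 'get_obs', 'grab_frame']
tray corners [0.4965 0.4111 0.048 ] [0.4265 0.389  0.048 ] [0.5465 0.2569 0.048 ] [0.4745 0.2336 0.048 ]
end [0.4615 0.4001 0.048 ] mouth [0.5105 0.2453 0.048 ] len 0.1623 yaw 107.57048916670837 w 0.0734 0.0756
bar [0.4979 0.2813 0.0484] 0.075
nose [ 0.5268 -0.0585  0.003 ] back [ 0.5215 -0.1191  0.016 ] 0.0664 0.0657 0.0622
foot [ 0.5154 -0.198   0.008 ]
yaw 85.30386724843613
jar [ 0.411  -0.3589  0.066 ] [ 0.4125 -0.291   0.066 ] [ 0.4127 -0.4269  0.066 ]
pail [array([0.4726, 0.0067, 0.24  ]), array([0.2302, 0.0066, 0.24  ])] grip top px? [356.84232987 196.39771694]
```

```bash
python3 - <<'E'
from h import *
go((.50,.2,.29),85.3); go((.515,-.197,.26),85.3); go((.515,-.197,.07),85.3)
print("shelf",w((300,142),.43), w((500,142),.43)); print(tool2scoop())
E
```

```text
t 0.10 xyz [-0.3549, 0.4331, -0.059] dr [0.009, 0.001, 17.004] pos [0.1707, 0.6529, 0.2306] w 1.000
t 0.10 xyz [-0.7352, 0.5481, -0.0286] dr [0.009, 0.001, 17.004] pos [0.1707, 0.6529, 0.2306] w 1.000
t 0.10 xyz [-0.735, 0.5481, 0.1614] dr [0.009, 0.001, 17.004] pos [0.1707, 0.6529, 0.2306] w 1.000
shelf [ 0.70185093 -0.01039119  0.43      ] [ 0.70356632 -0.50037725  0.43      ]
[-1.0466e+02 -6.0000e-02 -0.0000e+00]
```

{"fn": "apply_moves", "kwargs": {
  "series": [
    {"dr": [0,0,1],"xyz": [-0.03,0.04,-0.05],"grip": 1},
    {"dr": [0,0,2],"xyz": [-0.08,0.09,-0.06],"grip": 1},
    {"dr": [0,0,3],"xyz": [-0.12,0.14,-0.06],"grip": 1},
    {"dr": [0,0,4],"xyz": [-0.16,0.19,-0.06],"grip": 1},
    {"dr": [0,0,5],"xyz": [-0.2,0.24,-0.06],"grip": 1},
    {"dr": [0,0,6],"xyz": [-0.24,0.29,-0.06],"grip": 1},
    {"dr": [0,0,7],"xyz": [-0.28,0.34,-0.06],"grip": 1},
    {"dr": [0,0,8],"xyz": [-0.32,0.39,-0.06],"grip": 1}
  ]
}}

```text
time: 1.1
position: [0.4534, 0.2622, 0.2909]
ee_rot: [0.0, 0.999, -0.043, -0.0]
ft_force: [0.9, -0.2, -1.0]
gripper_width: 1.003
```

```bash
python3 - <<'E'
from h import *
go((.515,-.197,.29),85.3); go((.515,-.197,.20),85.3)
E
```

```text
t 1.10 xyz [0.1012, 0.4521, 0.0013] dr [0.005, -0.003, 8.972] pos [0.4534, 0.2622, 0.2909] w 1.003
t 1.10 xyz [0.1012, 0.452, 0.0913] dr [0.005, -0.003, 8.972] pos [0.4534, 0.2622, 0.2909] w 1.003
```

{"fn": "apply_moves", "kwargs": {
  "series": [
    {"dr": [0,0,1.05],"xyz": [0.03,0.055,0],"grip": 1},
    {"dr": [0,0,2.1],"xyz": [0.06,0.11,0],"grip": 1},
    {"dr": [0,0,3.15],"xyz": [0.08,0.165,0],"grip": 1},
    {"dr": [0,0,4.2],"xyz": [0.1,0.22,0],"grip": 1},
    {"dr": [0,0,5.25],"xyz": [0.101,0.28,0],"grip": 1},
    {"dr": [0,0,6.3],"xyz": [0.101,0.34,0.0],"grip": 1},
    {"dr": [0,0,7.35],"xyz": [0.101,0.4,0.0],"grip": 1},
    {"dr": [0,0,8.4],"xyz": [0.101,0.45,0.01],"grip": 1}
  ]
}}

```text
time: 2.1
position: [0.5145, -0.1971, 0.2816]
ee_rot: [0.0, 0.711, -0.703, 0.001]
ft_force: [1.2, 1.4, -0.7]
gripper_width: 1.001
```

```bash
python3 - <<'E'
from h import *
go((.515,-.197,.14),85.3)
f=arm.grab_frame("scene"); np.savez("cam.npz",K=f["mtx"],R=f["R"],t=f["t"])
a=f["frame"][:,:,::-1]; K2,R2,t2=f["mtx"],f["R"],f["t"]
c=cv2.resize(a[230:330,230:350],None,fx=6,fy=6,interpolation=cv2.INTER_CUBIC)
for X,col in(((.515,-.197,.11),(0,255,0)),((.515,-.197,.06),(0,255,255)),((.515+.0117,-.197+.1415,0),(0,0,255))):
    p=pr(X,K2,R2,t2);print(X,p); cv2.circle(c,tuple(int(v) for v in ((p-[230,230])*6+3)),4,col,1)
cv2.imwrite("pics/s1.png",c)
E
```

```text
t 2.10 xyz [-0.0003, -0.0004, 0.1416] dr [-0.004, -0.008, 0.533] pos [0.5145, -0.1971, 0.2816] w 1.001
(0.515, -0.197, 0.11) [300.41412447 282.50844948]
(0.515, -0.197, 0.06) [300.26626454 291.95628163]
(0.5267000000000001, -0.05550000000000002, 0) [285.17959109 275.18568245]
```

View pics/s1.png

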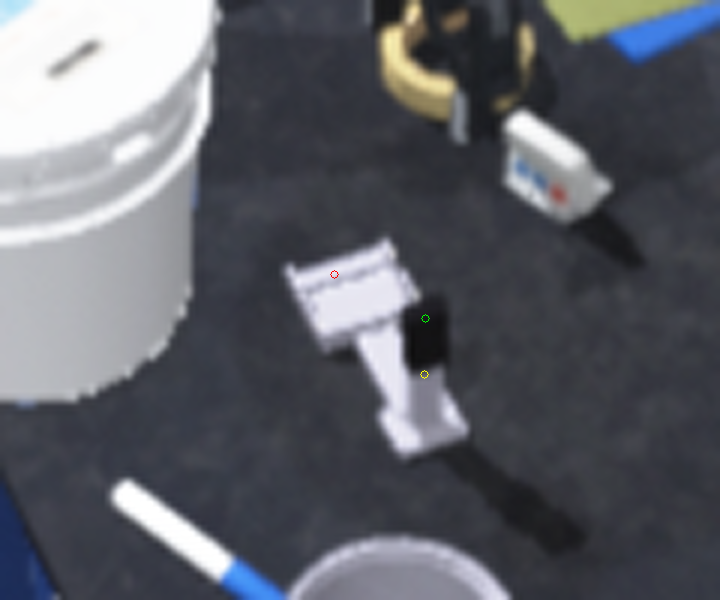

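The block in the scene crop spans columns 404–448 and rows 295–370, and the predicted top and bottom centres lie within about a pixel of it. So I'll descend and grip.

{"fn": "apply_moves", "kwargs": {
  "series": [
    {"dr": [0,0,0.53],"xyz": [0,0,0.05],"grip": 1},
    {"dr": [0,0,0.53],"xyz": [0,0,0.1],"grip": 1},
    {"dr": [0,0,0.53],"xyz": [0,0,0.14],"grip": 1},
    {"dr": [0,0,0.53],"xyz": [0,0,0.18],"grip": 1},
    {"dr": [0,0,0.53],"xyz": [0,0,0.211],"grip": 1},
    {"dr": [0,0,0.53],"xyz": [0,0,0.211],"grip": 1},
    {"dr": [0,0,0.53],"xyz": [0,0,0.211],"grip": 0.0},
    {"dr": [0,0,0.53],"xyz": [0,0,0.211],"grip": -1}
  ],
  "newtons": 60
}}

```text
time: 3.15
position: [0.5138, -0.2018, 0.0699]
ee_rot: [-0.001, -0.673, 0.739, -0.001]
ft_force: [0.3, -0.4, -0.4]
gripper_width: 0.599
```

{"fn": "apply_moves", "kwargs": {
  "series": [
    {"dr": [0,0,0],"xyz": [0,0,0],"grip": -1},
    {"dr": [0,0,0],"xyz": [0,0,0],"grip": -1},
    {"dr": [0,0,0],"xyz": [0,0,0],"grip": -1},
    {"dr": [0,0,0],"xyz": [0,0,0],"grip": -1},
    {"dr": [0,0,0],"xyz": [0,0,0],"grip": -1},
    {"dr": [0,0,0],"xyz": [0,0,0],"grip": -1},
    {"dr": [0,0,0],"xyz": [0,0,0],"grip": -1},
    {"dr": [0,0,0],"xyz": [0,0,0],"grip": -1}
  ],
  "newtons": 100
}}

```text
time: 4.15
position: [0.5142, -0.202, 0.0706]
ee_rot: [-0.001, -0.673, 0.739, -0.001]
ft_force: [0.0, -0.9, 5.5]
gripper_width: 0.172
```

```bash
python3 - <<'E'
from h import *
go((.59,-.19,.092),95); go((.575,.035,.092),107.5);print(tool2scoop())
E
```

```text
t 4.15 xyz [-0.019, -0.0744, -0.0214] dr [-0.005, -0.018, -1.036] pos [0.5142, -0.202, 0.0706] w 0.172
t 4.15 xyz [-0.2416, -0.0384, -0.0221] dr [-0.003, -0.019, -2.286] pos [0.5142, -0.202, 0.0706] w 0.172
[ 8.464e+01  1.800e-01 -7.000e-02]
```

{"fn": "apply_moves", "kwargs": {
  "series": [
    {"dr": [0,0,0],"xyz": [0,0,-0.02],"grip": -1},
    {"dr": [0,0,-0.3],"xyz": [0,-0.04,-0.022],"grip": -1},
    {"dr": [0,0,-0.8],"xyz": [-0.03,-0.075,-0.022],"grip": -1},
    {"dr": [0,0,-1.2],"xyz": [-0.07,-0.075,-0.022],"grip": -1},
    {"dr": [0,0,-1.6],"xyz": [-0.11,-0.07,-0.022],"grip": -1},
    {"dr": [0,0,-2.0],"xyz": [-0.15,-0.06,-0.022],"grip": -1},
    {"dr": [0,0,-2.29],"xyz": [-0.2,-0.05,-0.022],"grip": -1},
    {"dr": [0,-0.02,-2.29],"xyz": [-0.24,-0.039,-0.022],"grip": -1}
  ]
}}

```text
time: 5.15
position: [0.5751, 0.035, 0.0929]
ee_rot: [-0.0, 0.807, -0.591, 0.0]
ft_force: [0.1, -0.3, -2.8]
gripper_width: 0.174
```

{"fn": "apply_moves", "kwargs": {
  "series": [
    {"dr": [0,0,0],"xyz": [0,0,0],"grip": -1},
    {"dr": [0,0,0],"xyz": [0,0,0],"grip": -1},
    {"dr": [0,0,0],"xyz": [0,0,0],"grip": -1},
    {"dr": [0,0,0],"xyz": [0,0,0],"grip": -1},
    {"dr": [0,0,0],"xyz": [0,0,0],"grip": -1},
    {"dr": [0,0,0],"xyz": [0,0,0],"grip": -1},
    {"dr": [0,0,0],"xyz": [0,0,0],"grip": -1},
    {"dr": [0,0,0],"xyz": [0,0,0],"grip": -1}
  ]
}}

```text
time: 6.15
position: [0.5751, 0.035, 0.0929]
ee_rot: [-0.0, 0.807, -0.591, 0.0]
ft_force: [0.4, 0.2, -3.0]
gripper_width: 0.177
```

```bash
python3 - <<'E'
from h import *
print(tool2scoop(),pose()[1], pose()[0]["ft_force"])
a=arm.grab_frame("top")["frame"][:,:,::-1]; cv2.imwrite("pics/top1.png",a)
c=cv2.resize(a[170:270,150:310],None,fx=5,fy=5,interpolation=cv2.INTER_CUBIC)
for u in range(0,160,10): cv2.line(c,(u*5,0),(u*5,6),(0,255,0),1);cv2.putText(c,str(150+u),(u*5,16),0,.4,(0,255,0),1)
for v in range(0,100,10): cv2.line(c,(0,v*5),(6,v*5),(0,255,0),1);cv2.putText(c,str(170+v),(8,v*5+5),0,.4,(0,255,0),1)
cv2.imwrite("pics/c3.png",c)
E
```

```text
[ 1.0761e+02  1.0000e-02 -5.0000e-02] [0.57513659 0.0350027  0.0929157 ] [ 0.37680854  0.24560526 -2.95066444]
```

View pics/c3.png

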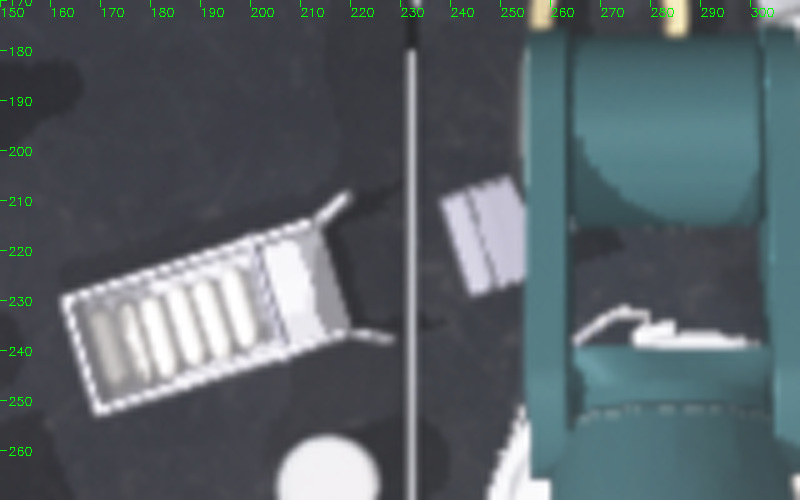

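The scoop's nose edge runs (238,209.5)–(244,229). I'll refine the scoop's offset from the tray's midline with averaged profiles.

```bash
python3 - <<'E'
from h import *
a=cv2.cvtColor(cv2.imread("pics/top1.png"),cv2.COLOR_BGR2GRAY).astype(np.float32)
print("nose",w((241,219.2),.023))
b=np.array([.498,.2813])
def prof(z,yaw,x0,x1,along=False):
    d=np.array([np.cos(np.radians(yaw)),np.sin(np.radians(yaw))]);n=np.array([-d[1],d[0]])
    xs=np.arange(x0,x1,.001); ys=np.arange(-.06,.06,.0005)
    P=np.array([[pr([*(b+x*d+y*n),z]) for y in ys] for x in xs]).astype(np.float32)
    return ys,cv2.remap(a,P[...,0],P[...,1],cv2.INTER_CUBIC)
for seg in((.0,.03),(.03,.06),(.06,.09),(.09,.118)):
    ys,I=prof(.048,107.5,*seg); p=I.mean(0); g=np.gradient(p)
    L=ys<-.02;Rr=ys>.02
    yl,yr=ys[L][g[L].argmax()],ys[Rr][g[Rr].argmin()]
    print("tray",seg,"outer edges",yl,yr,"mid",(yl+yr)/2)
for seg in((-.148,-.138),(-.138,-.128),(-.128,-.119)):
    ys,I=prof(.038,107.5,*seg);p=I.mean(0);g=np.gradient(p)
    L=ys<-.015;Rr=ys>.015
    yl,yr=ys[L][g[L].argmax()],ys[Rr][g[Rr].argmin()]
    print("scoop",seg,yl,yr,"mid",(yl+yr)/2)
E
```

```text
nose [0.53284186 0.16427818 0.023     ]
tray (0.0, 0.03) outer edges -0.04299999999999998 0.03750000000000009 mid -0.002749999999999947
tray (0.03, 0.06) outer edges -0.04249999999999998 0.03750000000000009 mid -0.0024999999999999467
tray (0.06, 0.09) outer edges -0.04299999999999998 0.03800000000000009 mid -0.0024999999999999467
tray (0.09, 0.118) outer edges -0.04299999999999998 0.03700000000000009 mid -0.002999999999999947
scoop (-0.148, -0.138) -0.03199999999999997 0.03550000000000009 mid 0.001750000000000057
scoop (-0.138, -0.128) -0.03149999999999997 0.03500000000000009 mid 0.001750000000000057
scoop (-0.128, -0.119) -0.03049999999999997 0.034000000000000086 mid 0.001750000000000057
```

```bash
python3 - <<'E'
from h import *
a=cv2.cvtColor(cv2.imread("pics/top1.png"),cv2.COLOR_BGR2GRAY).astype(np.float32)
b=np.array([.498,.2813]);d=np.array([-.3007,.9537]);n=np.array([-d[1],d[0]])
ys=np.arange(-.05,.0501,.001)
for s in((.06,.115),(-.03,-.006)):
    P=np.array([[pr([*(b+x*d+y*n),.048]) for y in ys] for x in np.arange(*s,.001)]).astype(np.float32)
    p=cv2.remap(a,P[...,0],P[...,1],cv2.INTER_CUBIC).mean(0)
    print([(round(y*1000),int(v)) for y,v in zip(ys,p) if abs(y)>.027])
# where along does end wall / bar lie on mid strip
xs=np.arange(-.06,.14,.001)
P=np.array([[pr([*(b+x*d+y*n),.048]) for y in np.arange(-.033,-.028,.001)] for x in xs]).astype(np.float32)
p=cv2.remap(a,P[...,0],P[...,1],cv2.INTER_CUBIC).mean(1)
print([(round(x*1000),int(v)) for x,v in zip(xs,p)][::2])
E
```

```text
[(-50, 61), (-49, 60), (-48, 60), (-47, 62), (-46, 68), (-45, 82), (-44, 104), (-43, 137), (-42, 172), (-41, 201), (-40, 214), (-39, 213), (-38, 203), (-37, 190), (-36, 179), (-35, 173), (-34, 172), (-33, 177), (-32, 182), (-31, 185), (-30, 185), (-29, 183), (-28, 181), (27, 161), (28, 163), (29, 168), (30, 178), (31, 193), (32, 210), (33, 222), (34, 225), (35, 217), (36, 198), (37, 173), (38, 145), (39, 117), (40, 95), (41, 80), (42, 72), (43, 68), (44, 66), (45, 66), (46, 67), (47, 67), (48, 67), (49, 67), (50, 67)]
[(-50, 60), (-49, 59), (-48, 60), (-47, 64), (-46, 73), (-45, 89), (-44, 116), (-43, 151), (-42, 184), (-41, 207), (-40, 215), (-39, 211), (-38, 199), (-37, 187), (-36, 180), (-35, 182), (-34, 193), (-33, 207), (-32, 220), (-31, 228), (-30, 232), (-29, 235), (-28, 237), (27, 223), (28, 223), (29, 221), (30, 222), (31, 224), (32, 226), (33, 225), (34, 217), (35, 201), (36, 181), (37, 154), (38, 125), (39, 102), (40, 84), (41, 73), (42, 67), (43, 65), (44, 65), (45, 65), (46, 66), (47, 66), (48, 66), (49, 65), (50, 65)]
[(-60, 60), (-58, 60), (-56, 58), (-54, 54), (-52, 5
[... 377 characters left out ...]
), (16, 221), (18, 221), (20, 222), (22, 225), (24, 232), (26, 240), (28, 241), (30, 240), (32, 238), (34, 236), (36, 233), (38, 228), (40, 226), (42, 234), (44, 241), (46, 241), (48, 228), (50, 216), (52, 220), (54, 225), (56, 226), (58, 226), (60, 229), (62, 236), (64, 240), (66, 243), (68, 239), (70, 221), (72, 196), (74, 179), (76, 179), (78, 182), (80, 182), (82, 177), (84, 172), (86, 170), (88, 167), (90, 163), (92, 162), (94, 168), (96, 175), (98, 181), (100, 175), (102, 161), (104, 151), (106, 150), (108, 156), (110, 160), (112, 158), (114, 147), (116, 132), (118, 122), (120, 127), (122, 153), (124, 196), (126, 198), (128, 149), (130, 100), (132, 76), (134, 69), (136, 70), (138, 70)]
```

The tray yaw of 107.5° is confirmed. Its midline lies 4.5 mm to the scoop's right, so I'll shift tool y by −4.5 mm, lower the scoop and enter the mouth.

{"fn": "apply_moves", "kwargs": {
  "series": [
    {"dr": [0,0,0],"xyz": [0,-0.0045,0.008],"grip": -1},
    {"dr": [0,0,0],"xyz": [-0.01,-0.0045,0.0164],"grip": -1},
    {"dr": [0,0,0],"xyz": [-0.025,-0.0045,0.0164],"grip": -1},
    {"dr": [0,0,0],"xyz": [-0.04,-0.0045,0.0164],"grip": -1},
    {"dr": [0,0,0],"xyz": [-0.055,-0.0045,0.0164],"grip": -1},
    {"dr": [0,0,0],"xyz": [-0.07,-0.0045,0.0164],"grip": -1},
    {"dr": [0,0,0],"xyz": [-0.085,-0.0045,0.0164],"grip": -1},
    {"dr": [0,0,0],"xyz": [-0.1,-0.0045,0.0164],"grip": -1}
  ]
}}

```text
time: 7.2
position: [0.5489, 0.1327, 0.0766]
ee_rot: [-0.0, 0.807, -0.591, 0.0]
ft_force: [0.1, -0.0, -4.0]
gripper_width: 0.177
```

```bash
python3 - <<'E'
from h import *
o,P,R=pose(); print(P,tool2scoop(),np.round(o["ft_force"],1),np.round(o["moment"],2))
for n,x0,y0 in(("top",150,180),("scene",180,160)):
    a=arm.grab_frame(n)["frame"][:,:,::-1]; cv2.imwrite(f"pics/{n}2.png",a)
a=cv2.imread("pics/top2.png")[195:265,150:250];b=cv2.imread("pics/scene2.png")[170:270,190:320]
cv2.imwrite("pics/c4.png",np.vstack([cv2.resize(x,(640,290 if i else 300),interpolation=cv2.INTER_CUBIC) for i,x in enumerate((a,b[:, :]))]))
E
```

```text
[0.54887565 0.13266806 0.07659498] [ 1.0761e+02  1.0000e-02 -6.0000e-02] [ 0.1 -0.  -4. ] [-0.09 -0.01  0.01]
```

View pics/c4.png

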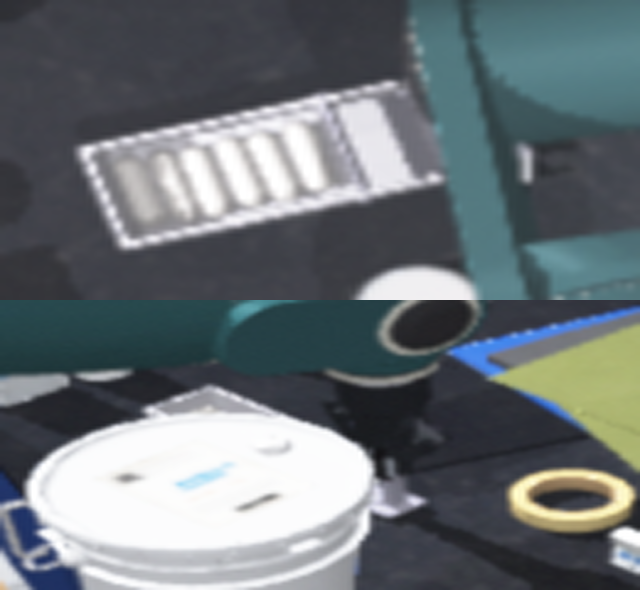

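The entry was clean, with no side force. Now I'll lower to the floor and push under the rods.

{"fn": "apply_moves", "kwargs": {
  "series": [
    {"dr": [0,0,0],"xyz": [-0.003,0,0.0015],"grip": -1},
    {"dr": [0,0,0],"xyz": [-0.01,0,0.0024],"grip": -1},
    {"dr": [0,0,0],"xyz": [-0.02,0,0.0024],"grip": -1},
    {"dr": [0,0,0],"xyz": [-0.03,0,0.0024],"grip": -1},
    {"dr": [0,0,0],"xyz": [-0.04,0,0.0024],"grip": -1},
    {"dr": [0,0,0],"xyz": [-0.05,0,0.0024],"grip": -1},
    {"dr": [0,0,0],"xyz": [-0.06,0,0.0024],"grip": -1},
    {"dr": [0,0,0],"xyz": [-0.07,0,0.0024],"grip": -1}
  ]
}}

```text
time: 8.3
position: [0.5277, 0.2002, 0.0747]
ee_rot: [-0.001, 0.807, -0.59, 0.001]
ft_force: [1.4, -5.8, 5.7]
gripper_width: 0.174
```

```bash
python3 - <<'E'
from h import *
o,P,R=pose(); print(P,tool2scoop(),np.round(o["ft_force"],1),np.round(o["moment"],2),o["gripper_width"])
E
```

```text
[0.52768047 0.20021465 0.0747065 ] [ 1.0767e+02  2.0000e-02 -1.1000e-01] [ 1.4 -5.8  5.7] [-0.54 -0.23  0.06] 0.17374971896237082
```

{"fn": "apply_moves", "kwargs": {
  "series": [
    {"dr": [0,0,0],"xyz": [-0.01,0,0.0005],"grip": -1},
    {"dr": [0,0,0],"xyz": [-0.02,0,0.0005],"grip": -1},
    {"dr": [0,0,0],"xyz": [-0.03,0,0.0005],"grip": -1},
    {"dr": [0,0,0],"xyz": [-0.04,0,0.0005],"grip": -1},
    {"dr": [0,0,0],"xyz": [-0.048,0,0.0005],"grip": -1},
    {"dr": [0,0,0],"xyz": [-0.054,0,0.0005],"grip": -1},
    {"dr": [0,0,0],"xyz": [-0.058,0,0.0005],"grip": -1},
    {"dr": [0,0,0],"xyz": [-0.06,0,0.0005],"grip": -1}
  ]
}}

```text
time: 9.3
position: [0.5111, 0.2552, 0.076]
ee_rot: [0.0, 0.807, -0.59, 0.004]
ft_force: [8.5, -37.6, 22.5]
gripper_width: 0.176
```

```bash
python3 - <<'E'
from h import *
o,P,R=pose(); print(P,tool2scoop(),np.round(o["ft_force"],1),np.round(o["moment"],2),o["gripper_width"])
d=P[:2]-[.498,.2813];print("x",d@[-.3007,.9537],"y",d@[-.9537,-.3007])
a=arm.grab_frame("top")["frame"][:,:,::-1]; cv2.imwrite("pics/top3.png",a)
cv2.imwrite("pics/c5.png",cv2.resize(a[200:264,150:240],None,fx=7,fy=7,interpolation=cv2.INTER_CUBIC))
E
```

```text
[0.51106794 0.25516632 0.07596827] [107.65   0.39  -0.23] [  8.5 -37.6  22.5] [-6.1  -1.21  0.2 ] 0.17551529811442051
x -0.028853217966478856 y -0.004604502234673968
```

View pics/c5.png

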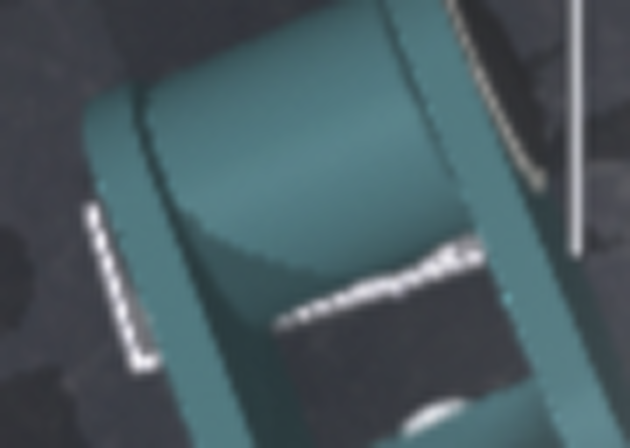

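Pushback is about 38 N with the nose roughly 13 mm from the wall. I'll ease back slightly so the rods can settle, then press forward again.

{"fn": "apply_moves", "kwargs": {
  "series": [
    {"dr": [0,0,0],"xyz": [0.004,0,0.001],"grip": -1},
    {"dr": [0,0,0],"xyz": [0.004,0,0.001],"grip": -1},
    {"dr": [0,0,0],"xyz": [-0.002,0,0.001],"grip": -1},
    {"dr": [0,0,0],"xyz": [-0.005,0,0.001],"grip": -1},
    {"dr": [0,0,0],"xyz": [-0.007,0,0.001],"grip": -1},
    {"dr": [0,0,0],"xyz": [-0.009,0,0.001],"grip": -1},
    {"dr": [0,0,0],"xyz": [-0.009,0,0.001],"grip": -1},
    {"dr": [0,0,0],"xyz": [-0.009,0,0.001],"grip": -1}
  ],
  "newtons": 120
}}

```text
time: 10.35
position: [0.5088, 0.2638, 0.0756]
ee_rot: [0.0, 0.807, -0.59, 0.004]
ft_force: [2.7, -6.4, 7.2]
gripper_width: 0.173
```

```bash
python3 - <<'E'
from h import *
o,P,R=pose(); print(P,tool2scoop(),np.round(o["ft_force"],1),np.round(o["moment"],2),o["gripper_width"])
d=P[:2]-[.498,.2813];print("x",d@[-.3007,.9537],"y",d@[-.9537,-.3007])
E
```

```text
[0.50875671 0.26377107 0.07556335] [107.64   0.42  -0.3 ] [ 2.7 -6.4  7.2] [-0.59 -0.14 -0.06] 0.17334351250340962
x -0.01995188468947495 y -0.004987727862575033
```

The force fell to about 6 N, so the rods have heaped and the nose is nearly at the wall. One small nudge, then I'll draw back.

{"fn": "apply_moves", "kwargs": {
  "series": [
    {"dr": [0,0.02,0],"xyz": [-0.001,0,0.0005],"grip": -1},
    {"dr": [0,0.03,0],"xyz": [-0.002,0,0.0005],"grip": -1},
    {"dr": [0,0.03,0],"xyz": [-0.003,0,0.0005],"grip": -1},
    {"dr": [0,0.03,0],"xyz": [-0.003,0,0.0005],"grip": -1},
    {"dr": [0,0.03,0],"xyz": [-0.003,0,0.0005],"grip": -1},
    {"dr": [0,0.03,0],"xyz": [-0.003,0,0.0005],"grip": -1},
    {"dr": [0,0.03,0],"xyz": [-0.003,0,0.0005],"grip": -1},
    {"dr": [0,0.03,0],"xyz": [-0.003,0,0.0005],"grip": -1}
  ]
}}

```text
time: 11.35
position: [0.5084, 0.2667, 0.076]
ee_rot: [0.001, 0.807, -0.59, 0.007]
ft_force: [3.2, -8.6, 9.7]
gripper_width: 0.172
```

```bash
python3 - <<'E'
from h import *
o,P,R=pose(); print(P,tool2scoop(),np.round(o["ft_force"],1),np.round(o["moment"],2),o["gripper_width"])
d=P[:2]-[.498,.2813];print("x",d@[-.3007,.9537],"y",d@[-.9537,-.3007])
for n in("top","scene"): cv2.imwrite(f"pics/{n}4.png",arm.grab_frame(n)["frame"][:,:,::-1])
E
```

```text
[0.50840453 0.26669999 0.07598304] [107.62   0.74  -0.39] [ 3.2 -8.6  9.7] [-0.55 -0.04  0.02] 0.1722338878077165
x -0.017052671196192033 y -0.005532574926802501
```

{"fn": "apply_moves", "kwargs": {
  "series": [
    {"dr": [0,-0.05,0],"xyz": [0.002,0.0005,0.0005],"grip": -1},
    {"dr": [0,-0.07,0],"xyz": [0.006,0.0005,0.001],"grip": -1},
    {"dr": [0,-0.07,0],"xyz": [0.012,0.0005,0.0012],"grip": -1},
    {"dr": [0,-0.07,0],"xyz": [0.018,0.0005,0.0012],"grip": -1},
    {"dr": [0,-0.07,0],"xyz": [0.024,0.0005,0.0012],"grip": -1},
    {"dr": [0,-0.07,0],"xyz": [0.03,0.0005,0.0012],"grip": -1},
    {"dr": [0,-0.07,0],"xyz": [0.036,0.0005,0.0012],"grip": -1},
    {"dr": [0,-0.07,0],"xyz": [0.042,0.0005,0.0012],"grip": -1}
  ]
}}

```text
time: 12.45
position: [0.5208, 0.226, 0.0752]
ee_rot: [-0.002, 0.807, -0.59, 0.002]
ft_force: [-0.3, 0.8, -2.6]
gripper_width: 0.17
```

```bash
python3 - <<'E'
from h import *
o,P,R=pose(); print(P,tool2scoop(),np.round(o["ft_force"],1),np.round(o["moment"],2),o["gripper_width"])
d=P[:2]-[.498,.2813];print("x",d@[-.3007,.9537],"y",d@[-.9537,-.3007])
E
```

```text
[0.5207591  0.22600763 0.07521538] [ 1.0763e+02  6.0000e-02 -3.8000e-01] [-0.3  0.8 -2.6] [ 0.18  0.16 -0.02] 0.17031938085789708
x -0.05957600043875125 y -0.005078940295286199
```

{"fn": "apply_moves", "kwargs": {
  "series": [
    {"dr": [0,0,0],"xyz": [0.006,0,0.001],"grip": -1},
    {"dr": [0,0,0],"xyz": [0.013,0,0.001],"grip": -1},
    {"dr": [0,0,0],"xyz": [0.02,0,0.001],"grip": -1},
    {"dr": [0,0,0],"xyz": [0.027,0,0.001],"grip": -1},
    {"dr": [0,0,0],"xyz": [0.034,0,0.001],"grip": -1},
    {"dr": [0,0,0],"xyz": [0.041,0,0.001],"grip": -1},
    {"dr": [0,0,0],"xyz": [0.048,0,0.001],"grip": -1},
    {"dr": [0,0,0],"xyz": [0.055,0,0.001],"grip": -1}
  ]
}}

```text
time: 13.45
position: [0.5375, 0.1732, 0.0743]
ee_rot: [-0.002, 0.807, -0.59, 0.002]
ft_force: [-2.1, 4.2, 3.4]
gripper_width: 0.171
```

```bash
python3 - <<'E'
from h import *
o,P,R=pose(); print(P,tool2scoop(),np.round(o["ft_force"],1),np.round(o["moment"],2),o["gripper_width"])
d=P[:2]-[.498,.2813];print("x",d@[-.3007,.9537],"y",d@[-.9537,-.3007])
E
```

```text
[0.53749974 0.17315133 0.07428272] [ 1.0763e+02  5.0000e-02 -3.7000e-01] [-2.1  4.2  3.4] [1.52 0.93 0.02] 0.17069262630029108
x -0.11501895817963181 y -0.0051506011030664905
```

{"fn": "apply_moves", "kwargs": {
  "series": [
    {"dr": [0,0,0],"xyz": [0.007,0,0.0003],"grip": -1},
    {"dr": [0,0,0],"xyz": [0.014,0,0.0003],"grip": -1},
    {"dr": [0,0,0],"xyz": [0.022,0,0.0003],"grip": -1},
    {"dr": [0,0,0],"xyz": [0.03,0,0.0003],"grip": -1},
    {"dr": [0,0,0],"xyz": [0.038,0,0.0003],"grip": -1},
    {"dr": [0,0,0],"xyz": [0.046,0,0.0003],"grip": -1},
    {"dr": [0,0,0],"xyz": [0.054,0,0.0003],"grip": -1},
    {"dr": [0,0,0],"xyz": [0.062,0,0.0003],"grip": -1}
  ]
}}

```text
time: 14.45
position: [0.5564, 0.1133, 0.0737]
ee_rot: [-0.002, 0.807, -0.59, 0.002]
ft_force: [-0.1, 0.5, -4.0]
gripper_width: 0.173
```

```bash
python3 - <<'E'
from h import *
o,P,R=pose(); print(P,tool2scoop(),np.round(o["ft_force"],1),np.round(o["moment"],2),o["gripper_width"])
d=P[:2]-[.498,.2813];print("x",d@[-.3007,.9537],"y",d@[-.9537,-.3007])
a=arm.grab_frame("top")["frame"][:,:,::-1]; cv2.imwrite("pics/top5.png",a)
cv2.imwrite("pics/c6.png",cv2.resize(a[190:264,150:260],None,fx=7,fy=7,interpolation=cv2.INTER_CUBIC))
E
```

```text
[0.55636164 0.11329118 0.07373879] [ 1.0763e+02  9.0000e-02 -3.5000e-01] [-0.1  0.5 -4. ] [-0.11 -0.02  0.05] 0.1726548631673423
x -0.17777935354586002 y -0.005139246051216698
```

View pics/c6.png

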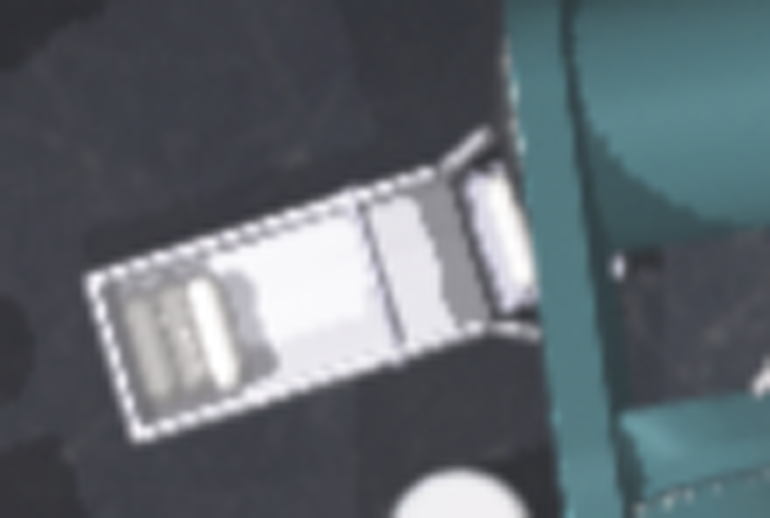

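Three white rods remain against the end wall, at crop columns 130–235, and a rod is visible in the scoop at about (515,240). Next I'll back out of the tray, lift, and plan the carry to the jar.

```bash
cat >> h.py <<'E'
def rows(wps):
    o,P,R=pose()
    for p,y,pi in wps:
        T=target(y,pi);d=R.inv().apply(np.asarray(p)-P); r=(R.inv()*T).as_rotvec(degrees=True)/10
        print(f'{{"dr": {np.round(r,2).tolist()}, "xyz": {np.round(d,3).tolist()}, "grip": -1}},')
E
python3 - <<'E'
from h import *
b=np.array([.498,.2813]);d=np.array([-.3007,.9537]);n=np.array([-d[1],d[0]])
f=lambda x,z:np.r_[b+x*d-.005*n,z]
rows([(f(-.188,.074),107.5,0),(f(-.203,.075),107.5,0),(f(-.218,.078),107.5,0),(f(-.235,.085),107.5,0),(f(-.252,.1),107.5,-1),(f(-.265,.12),107.5,-2),(f(-.275,.14),105,-3),(f(-.285,.155),100,-3)])
E
```

```text
{"dr": [-0.03, -0.01, 0.01], "xyz": [0.009, 0.0, -0.001], "grip": -1},
{"dr": [-0.03, -0.01, 0.01], "xyz": [0.024, 0.0, -0.001], "grip": -1},
{"dr": [-0.03, -0.01, 0.01], "xyz": [0.039, 0.0, -0.004], "grip": -1},
{"dr": [-0.03, -0.01, 0.01], "xyz": [0.056, 0.0, -0.011], "grip": -1},
{"dr": [-0.03, -0.11, 0.01], "xyz": [0.073, 0.0, -0.026], "grip": -1},
{"dr": [-0.03, -0.21, 0.01], "xyz": [0.086, -0.0, -0.046], "grip": -1},
{"dr": [-0.03, -0.31, 0.26], "xyz": [0.096, -0.0, -0.066], "grip": -1},
{"dr": [-0.01, -0.31, 0.76], "xyz": [0.106, -0.0, -0.081], "grip": -1},
```

{"fn": "apply_moves", "kwargs": {
  "series": [
    {"dr": [0,0,0],"xyz": [0.009,0,-0.001],"grip": -1},
    {"dr": [0,0,0],"xyz": [0.024,0,-0.001],"grip": -1},
    {"dr": [-0.02,-0.01,0],"xyz": [0.039,0,-0.004],"grip": -1},
    {"dr": [-0.03,-0.01,0],"xyz": [0.056,0,-0.011],"grip": -1},
    {"dr": [-0.03,-0.1,0],"xyz": [0.073,0,-0.026],"grip": -1},
    {"dr": [-0.03,-0.2,0],"xyz": [0.086,0,-0.046],"grip": -1},
    {"dr": [-0.03,-0.3,0.25],"xyz": [0.096,0,-0.066],"grip": -1},
    {"dr": [-0.02,-0.3,0.75],"xyz": [0.106,0,-0.081],"grip": -1}
  ]
}}

```text
time: 15.5
position: [0.5887, 0.0099, 0.1563]
ee_rot: [-0.016, 0.766, -0.643, -0.019]
ft_force: [0.8, -0.2, -3.8]
gripper_width: 0.17
```

```bash
python3 - <<'E'
from h import *
print(pose()[1],np.round(pose()[0]["ft_force"],1),tool2scoop())
rows([((.588,-.005,.16),97,-4),((.59,-.03,.165),95,-4),((.59,-.06,.17),95,-4),((.59,-.09,.17),95,-4),((.59,-.12,.17),96,-4),((.585,-.15,.17),98,-4),((.58,-.18,.17),100,-4),((.58,-.21,.17),103,-4)])
cv2.imwrite("pics/top6.png",arm.grab_frame("top")["frame"][:,:,::-1])
E
```

```text
[0.58865454 0.00993556 0.15627919] [ 0.8 -0.2 -3.8] [99.97 -2.87  0.  ]
{"dr": [0.02, -0.11, 0.3], "xyz": [0.014, 0.003, -0.004], "grip": -1},
{"dr": [0.03, -0.11, 0.5], "xyz": [0.039, 0.006, -0.011], "grip": -1},
{"dr": [0.03, -0.11, 0.5], "xyz": [0.068, 0.011, -0.017], "grip": -1},
{"dr": [0.03, -0.11, 0.5], "xyz": [0.098, 0.016, -0.019], "grip": -1},
{"dr": [0.02, -0.11, 0.4], "xyz": [0.127, 0.021, -0.02], "grip": -1},
{"dr": [0.01, -0.11, 0.2], "xyz": [0.156, 0.031, -0.022], "grip": -1},
{"dr": [-0.0, -0.11, -0.0], "xyz": [0.185, 0.041, -0.023], "grip": -1},
{"dr": [-0.02, -0.11, -0.3], "xyz": [0.214, 0.047, -0.024], "grip": -1},
```

{"fn": "apply_moves", "kwargs": {
  "series": [
    {"dr": [0.02,-0.1,0.3],"xyz": [0.014,0.003,-0.004],"grip": -1},
    {"dr": [0.03,-0.1,0.5],"xyz": [0.039,0.006,-0.011],"grip": -1},
    {"dr": [0.03,-0.1,0.5],"xyz": [0.068,0.011,-0.017],"grip": -1},
    {"dr": [0.03,-0.1,0.5],"xyz": [0.098,0.016,-0.019],"grip": -1},
    {"dr": [0.02,-0.1,0.4],"xyz": [0.127,0.021,-0.02],"grip": -1},
    {"dr": [0.01,-0.1,0.2],"xyz": [0.156,0.031,-0.022],"grip": -1},
    {"dr": [0,-0.1,0],"xyz": [0.185,0.041,-0.023],"grip": -1},
    {"dr": [-0.02,-0.1,-0.3],"xyz": [0.214,0.047,-0.024],"grip": -1}
  ]
}}

```text
time: 16.55
position: [0.5785, -0.2124, 0.1714]
ee_rot: [-0.022, 0.781, -0.624, -0.026]
ft_force: [0.7, -0.3, -3.3]
gripper_width: 0.173
```

```bash
python3 - <<'E'
from h import *
print(pose()[1],np.round(pose()[0]["ft_force"],1),tool2scoop())
rows([((.58,-.235,.172),106,-4),((.578,-.265,.172),110,-4),((.575,-.295,.172),115,-4),((.57,-.33,.172),120,-4),((.565,-.365,.172),125,-4),((.557,-.40,.172),130,-4),((.55,-.43,.17),135,-4),((.5425,-.455,.17),138,-3)])
E
```

```text
[ 0.5784574  -0.21242427  0.17139309] [ 0.7 -0.3 -3.3] [ 1.0273e+02 -3.8300e+00 -1.0000e-01]
{"dr": [-0.03, -0.02, -0.33], "xyz": [0.022, 0.003, -0.002], "grip": -1},
{"dr": [-0.06, -0.02, -0.72], "xyz": [0.051, 0.012, -0.004], "grip": -1},
{"dr": [-0.09, -0.02, -1.22], "xyz": [0.08, 0.022, -0.006], "grip": -1},
{"dr": [-0.13, -0.02, -1.72], "xyz": [0.113, 0.034, -0.008], "grip": -1},
{"dr": [-0.16, -0.02, -2.22], "xyz": [0.145, 0.047, -0.01], "grip": -1},
{"dr": [-0.2, -0.02, -2.72], "xyz": [0.178, 0.062, -0.013], "grip": -1},
{"dr": [-0.23, -0.02, -3.22], "xyz": [0.206, 0.076, -0.013], "grip": -1},
{"dr": [-0.22, 0.08, -3.52], "xyz": [0.228, 0.089, -0.014], "grip": -1},
```

{"fn": "apply_moves", "kwargs": {
  "series": [
    {"dr": [-0.03,-0.02,-0.33],"xyz": [0.022,0.003,-0.002],"grip": -1},
    {"dr": [-0.06,-0.02,-0.72],"xyz": [0.051,0.012,-0.004],"grip": -1},
    {"dr": [-0.09,-0.02,-1.22],"xyz": [0.08,0.022,-0.006],"grip": -1},
    {"dr": [-0.13,-0.02,-1.72],"xyz": [0.113,0.034,-0.008],"grip": -1},
    {"dr": [-0.16,-0.02,-2.22],"xyz": [0.145,0.047,-0.01],"grip": -1},
    {"dr": [-0.2,-0.02,-2.72],"xyz": [0.178,0.062,-0.013],"grip": -1},
    {"dr": [-0.23,-0.02,-3.22],"xyz": [0.206,0.076,-0.013],"grip": -1},
    {"dr": [-0.22,0.08,-3.52],"xyz": [0.228,0.089,-0.014],"grip": -1}
  ]
}}

```text
time: 17.55
position: [0.5409, -0.4568, 0.169]
ee_rot: [-0.01, 0.933, -0.358, -0.025]
ft_force: [-0.3, -0.1, -4.6]
gripper_width: 0.171
```

```bash
python3 - <<'E'
from h import *
print(pose()[1],np.round(pose()[0]["ft_force"],1),tool2scoop())
a=arm.grab_frame("scene")["frame"][:,:,::-1]; cv2.imwrite("pics/scene7.png",a)
t=arm.grab_frame("top")["frame"][:,:,::-1]
cv2.imwrite("pics/c7.png",np.hstack([cv2.resize(a[220:380,200:350],(400,426),interpolation=cv2.INTER_CUBIC),cv2.resize(t[180:320,330:460],(396,426),interpolation=cv2.INTER_CUBIC)]))
E
```

```text
[ 0.54090621 -0.4568179   0.16898471] [-0.3 -0.1 -4.6] [ 1.3808e+02 -3.0300e+00 -2.0000e-02]
```

View pics/c7.png

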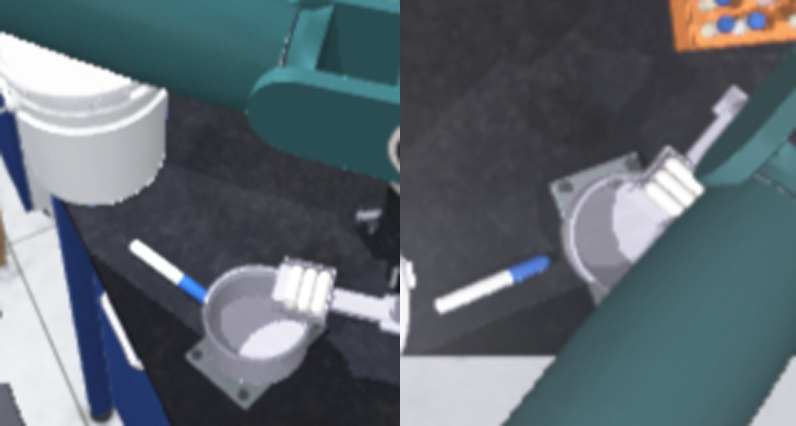

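The pictures show three rods side by side in the scoop, with the nose over the jar mouth. Next I'll compute a tilt about the nose.

```bash
cat >> h.py <<'E'
def tcp_for_nose(N,yaw,th):
    S=Ro.from_euler('ZY',[yaw,th],degrees=True); return np.asarray(N)-S.apply([.142,0,-.070])
E
python3 - <<'E'
from h import *
N=(.426,-.372,.085)
w_=[(tcp_for_nose(N,138.5,t),138.5,t) for t in (0,6,12,18,24,30,36,42)]
print(np.round(w_[-1][0],3)); rows(w_)
for t in (55,65,70): print(t,np.round(tcp_for_nose(N,138.5,t),3))
E
```

```text
[ 0.47  -0.411  0.232]
{"dr": [0.0, 0.3, -0.06], "xyz": [0.001, 0.012, 0.014], "grip": -1},
{"dr": [0.0, 0.9, -0.06], "xyz": [-0.008, 0.012, 0.0], "grip": -1},
{"dr": [0.01, 1.5, -0.06], "xyz": [-0.018, 0.012, -0.013], "grip": -1},
{"dr": [0.01, 2.1, -0.06], "xyz": [-0.03, 0.012, -0.025], "grip": -1},
{"dr": [0.01, 2.7, -0.06], "xyz": [-0.043, 0.012, -0.035], "grip": -1},
{"dr": [0.01, 3.3, -0.05], "xyz": [-0.057, 0.012, -0.045], "grip": -1},
{"dr": [0.02, 3.9, -0.05], "xyz": [-0.071, 0.012, -0.052], "grip": -1},
{"dr": [0.02, 4.5, -0.05], "xyz": [-0.087, 0.013, -0.058], "grip": -1},
55 [ 0.444 -0.388  0.241]
65 [ 0.423 -0.37   0.243]
70 [ 0.413 -0.361  0.242]
```

```bash
python3 - <<'E'
from h import *
o,P,R=pose(); S=R*Ro.from_matrix(np.diag([-1,1,-1.]))
f=arm.grab_frame("top");t=f["frame"]
for nm,v in(("nose",[.142,0,-.07]),("rods top",[.105,0,-.052]),("foot",[0,0,-.064])):
    X=P+S.apply(v); p=pr(X); print(nm,np.round(X,3),np.round(p,1))
g=t.min(2).astype(int)[215:255,400:435]; yy,xx=np.where(g>215); print("rods blob",xx.mean()+400,yy.mean()+215,len(xx),xx.min()+400,xx.max()+400,yy.min()+215,yy.max()+215)
z=cv2.resize(t[205:285,375:455,::-1],None,fx=7,fy=7,interpolation=cv2.INTER_CUBIC)
for v,c in(([.142,0,-.07],(0,0,255)),([.105,0,-.052],(0,255,0)),([0,0,-.064],(255,0,0))):
    p=pr(P+S.apply(v)); cv2.circle(z,tuple(int((q-s+.5)*7) for q,s in zip(p,(375,205))),5,c,2)
p=pr([.411,-.359,.066]);cv2.circle(z,tuple(int((q-s+.5)*7) for q,s in zip(p,(375,205))),5,(0,255,255),2)
cv2.imwrite("pics/c8.png",z)
E
```

```text
nose [ 0.432 -0.36   0.107] [409.2 251. ]
rods top [ 0.46  -0.385  0.123] [418.8 241.8]
foot [ 0.538 -0.455  0.105] [439.2 216.8]
rods blob 415.56802721088434 243.55102040816325 294 401 428 232 254
```

View pics/c8.png

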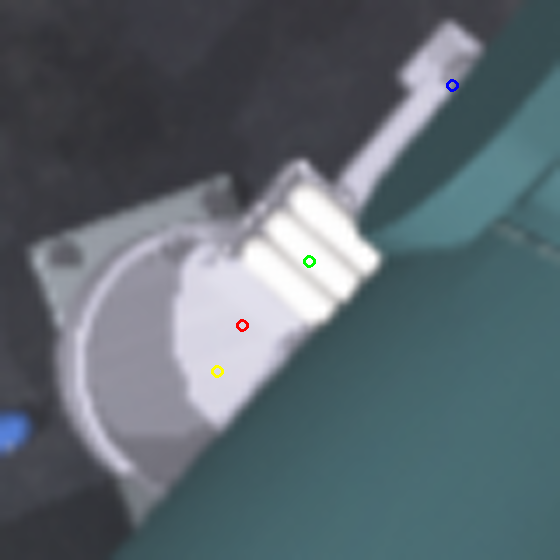

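The overlay agrees: the rods are at (312,255) against a predicted (309,261), and the jar centre lands on its rim circle. After parallax the 12 mm lateral shift is right, so I'll start tilting.

{"fn": "apply_moves", "kwargs": {
  "series": [
    {"dr": [0,0.3,-0.06],"xyz": [0.001,0.012,0.014],"grip": -1},
    {"dr": [0,0.9,-0.06],"xyz": [-0.008,0.012,0],"grip": -1},
    {"dr": [0.01,1.5,-0.06],"xyz": [-0.018,0.012,-0.013],"grip": -1},
    {"dr": [0.01,2.1,-0.06],"xyz": [-0.03,0.012,-0.025],"grip": -1},
    {"dr": [0.01,2.7,-0.06],"xyz": [-0.043,0.012,-0.035],"grip": -1},
    {"dr": [0.01,3.3,-0.05],"xyz": [-0.057,0.012,-0.045],"grip": -1},
    {"dr": [0.02,3.9,-0.05],"xyz": [-0.071,0.012,-0.052],"grip": -1},
    {"dr": [0.02,4.5,-0.05],"xyz": [-0.087,0.013,-0.058],"grip": -1}
  ]
}}

```text
time: 18.7
position: [0.4695, -0.4088, 0.2321]
ee_rot: [0.127, 0.872, -0.332, 0.336]
ft_force: [0.9, -0.0, -2.8]
gripper_width: 0.167
```

```bash
python3 - <<'E'
from h import *
o,P,R=pose();print(P,tool2scoop(),np.round(o["ft_force"],1),np.round(o["joint_positions"],2)); S=R*Ro.from_matrix(np.diag([-1,1,-1.])); print("nose",P+S.apply([.142,0,-.07]))
N=(.426,-.372,.085)
rows([(tcp_for_nose(N,138.5,t),138.5,t) for t in (46,51,56,61,65,68,70,70)])
E
```

```text
[ 0.46953583 -0.40879835  0.23212525] [ 1.3831e+02  4.2150e+01 -1.3000e-01] [ 0.9 -0.  -2.8] [-0.77 -0.42  2.04  0.05  0.79 -0.07]
nose [ 0.42609482 -0.36989963  0.08493908]
{"dr": [0.0, 0.39, -0.01], "xyz": [-0.004, 0.001, -0.009], "grip": -1},
{"dr": [0.0, 0.89, -0.01], "xyz": [-0.011, 0.001, -0.02], "grip": -1},
{"dr": [0.0, 1.39, -0.01], "xyz": [-0.02, 0.001, -0.031], "grip": -1},
{"dr": [0.0, 1.89, -0.01], "xyz": [-0.029, 0.001, -0.041], "grip": -1},
{"dr": [0.0, 2.29, -0.01], "xyz": [-0.037, 0.001, -0.049], "grip": -1},
{"dr": [0.0, 2.59, -0.01], "xyz": [-0.044, 0.001, -0.054], "grip": -1},
{"dr": [0.0, 2.79, -0.01], "xyz": [-0.048, 0.001, -0.057], "grip": -1},
{"dr": [0.0, 2.79, -0.01], "xyz": [-0.048, 0.001, -0.057], "grip": -1},
```

{"fn": "apply_moves", "kwargs": {
  "series": [
    {"dr": [0,0.39,0],"xyz": [-0.004,0.001,-0.009],"grip": -1},
    {"dr": [0,0.89,0],"xyz": [-0.011,0.001,-0.02],"grip": -1},
    {"dr": [0,1.39,0],"xyz": [-0.02,0.001,-0.031],"grip": -1},
    {"dr": [0,1.89,0],"xyz": [-0.029,0.001,-0.041],"grip": -1},
    {"dr": [0,2.29,0],"xyz": [-0.037,0.001,-0.049],"grip": -1},
    {"dr": [0,2.29,0],"xyz": [-0.037,0.001,-0.049],"grip": -1},
    {"dr": [0,2.29,0],"xyz": [-0.037,0.001,-0.049],"grip": -1},
    {"dr": [0,2.29,0],"xyz": [-0.037,0.001,-0.049],"grip": -1}
  ]
}}

```text
time: 19.7
position: [0.4241, -0.3698, 0.244]
ee_rot: [0.19, 0.788, -0.3, 0.503]
ft_force: [0.9, -0.1, -2.5]
gripper_width: 0.177
```

```bash
python3 - <<'E'
from h import *
o,P,R=pose();print(P,tool2scoop(),np.round(o["ft_force"],1),np.round(o["joint_positions"],2))
a=arm.grab_frame("scene")["frame"][:,:,::-1]; t=arm.grab_frame("top")["frame"][:,:,::-1]
cv2.imwrite("pics/c9.png",np.hstack([cv2.resize(a[220:380,200:350],(400,426),interpolation=cv2.INTER_CUBIC),cv2.resize(t[180:320,330:460],(396,426),interpolation=cv2.INTER_CUBIC)]))
N=(.426,-.372,.09)
rows([(tcp_for_nose(N,138.5,t),138.5,t) for t in (56,47,38,29,20,12,6,0)])
E
```

```text
[ 0.4241077  -0.36975294  0.24401978] [138.18  65.    -0.25] [ 0.9 -0.1 -2.5] [-0.8  -0.76  2.37  0.16  0.41 -0.18]
{"dr": [0.0, -0.9, -0.01], "xyz": [0.013, 0.0, 0.021], "grip": -1},
{"dr": [0.0, -1.8, -0.01], "xyz": [0.019, 0.0, 0.045], "grip": -1},
{"dr": [0.0, -2.7, -0.01], "xyz": [0.02, 0.0, 0.07], "grip": -1},
{"dr": [0.0, -3.6, -0.01], "xyz": [0.018, 0.0, 0.094], "grip": -1},
{"dr": [-0.0, -4.5, -0.01], "xyz": [0.012, 0.0, 0.119], "grip": -1},
{"dr": [-0.0, -5.3, -0.01], "xyz": [0.003, 0.0, 0.139], "grip": -1},
{"dr": [-0.0, -5.9, -0.01], "xyz": [-0.005, 0.0, 0.153], "grip": -1},
{"dr": [-0.0, -6.5, -0.01], "xyz": [-0.015, 0.0, 0.167], "grip": -1},
```

View pics/c9.png

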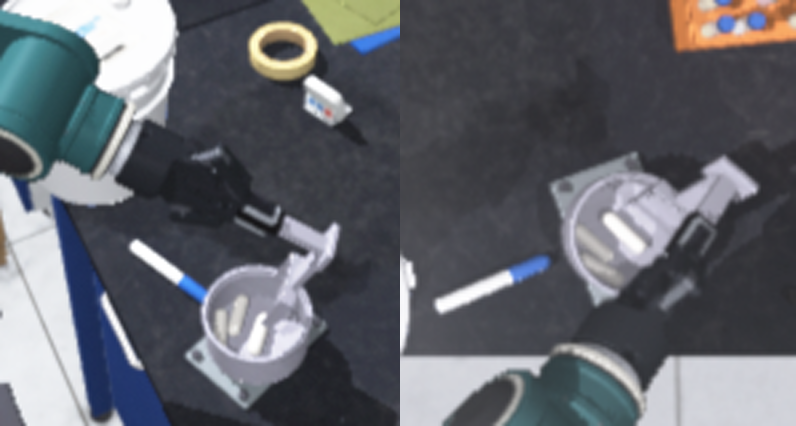

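All three rods are in the jar, at left-view positions (220,325), (238,315) and (258,335), and the scoop is empty. Next I'll tip it back level.

{"fn": "apply_moves", "kwargs": {
  "series": [
    {"dr": [0,-0.9,0],"xyz": [0.013,0,0.021],"grip": -1},
    {"dr": [0,-1.8,0],"xyz": [0.019,0,0.045],"grip": -1},
    {"dr": [0,-2.7,0],"xyz": [0.02,0,0.07],"grip": -1},
    {"dr": [0,-3.6,0],"xyz": [0.018,0,0.094],"grip": -1},
    {"dr": [0,-4.5,0],"xyz": [0.012,0,0.119],"grip": -1},
    {"dr": [0,-5.3,0],"xyz": [0.003,0,0.139],"grip": -1},
    {"dr": [0,-5.9,0],"xyz": [-0.005,0,0.153],"grip": -1},
    {"dr": [0,-6.5,0],"xyz": [-0.015,0,0.167],"grip": -1}
  ]
}}

```text
time: 20.8
position: [0.5334, -0.4666, 0.1588]
ee_rot: [-0.001, 0.935, -0.355, -0.001]
ft_force: [-0.3, -1.0, -2.5]
gripper_width: 0.173
```

```bash
python3 - <<'E'
from h import *
o,P,R=pose();print(P,tool2scoop(),np.round(o["ft_force"],1))
rows([((.545,-.44,.165),133,0),((.555,-.405,.165),128,0),((.563,-.37,.165),122,0),((.57,-.34,.165),116,0),((.57,-.31,.16),110,0),((.57,-.28,.15),105,0),((.57,-.26,.13),101,0),((.57,-.25,.11),100,0)])
E
```

```text
[ 0.53342342 -0.46663627  0.1588082 ] [ 1.384e+02 -1.900e-01 -9.000e-02] [-0.3 -1.  -2.5]
{"dr": [-0.01, 0.02, 0.54], "xyz": [-0.009, -0.028, -0.006], "grip": -1},
{"dr": [-0.01, 0.02, 1.04], "xyz": [-0.025, -0.06, -0.006], "grip": -1},
{"dr": [-0.01, 0.02, 1.64], "xyz": [-0.042, -0.092, -0.006], "grip": -1},
{"dr": [-0.01, 0.02, 2.24], "xyz": [-0.057, -0.119, -0.006], "grip": -1},
{"dr": [-0.0, 0.02, 2.84], "xyz": [-0.077, -0.141, -0.001], "grip": -1},
{"dr": [-0.0, 0.02, 3.34], "xyz": [-0.097, -0.164, 0.009], "grip": -1},
{"dr": [-0.0, 0.02, 3.74], "xyz": [-0.11, -0.179, 0.029], "grip": -1},
{"dr": [-0.0, 0.02, 3.84], "xyz": [-0.116, -0.186, 0.049], "grip": -1},
```

{"fn": "apply_moves", "kwargs": {
  "series": [
    {"dr": [0,0.02,0.54],"xyz": [-0.009,-0.028,-0.006],"grip": -1},
    {"dr": [0,0.02,1.04],"xyz": [-0.025,-0.06,-0.006],"grip": -1},
    {"dr": [0,0.02,1.64],"xyz": [-0.042,-0.092,-0.006],"grip": -1},
    {"dr": [0,0.02,2.24],"xyz": [-0.057,-0.119,-0.006],"grip": -1},
    {"dr": [0,0.02,2.84],"xyz": [-0.077,-0.141,-0.001],"grip": -1},
    {"dr": [0,0.02,3.34],"xyz": [-0.097,-0.164,0.009],"grip": -1},
    {"dr": [0,0.02,3.74],"xyz": [-0.11,-0.179,0.029],"grip": -1},
    {"dr": [0,0.02,3.84],"xyz": [-0.116,-0.186,0.049],"grip": -1}
  ]
}}

```text
time: 21.8
position: [0.5706, -0.2497, 0.1097]
ee_rot: [-0.0, 0.766, -0.643, 0.0]
ft_force: [0.5, -0.8, -2.9]
gripper_width: 0.176
```

```bash
python3 - <<'E'
from h import *
o,P,R=pose();print(P,tool2scoop(),np.round(o["ft_force"],1))
go((.57,-.25,.0705),100)
E
```

```text
[ 0.57059953 -0.24973214  0.10967995] [ 1.0001e+02 -0.0000e+00 -4.0000e-02] [ 0.5 -0.8 -2.9]
t 21.80 xyz [0.0002, 0.0007, 0.0392] dr [-0.004, 0.0, 0.001] pos [0.5706, -0.2497, 0.1097] w 0.176
```

{"fn": "apply_moves", "kwargs": {
  "series": [
    {"dr": [0,0,0],"xyz": [0,0,0.015],"grip": -1},
    {"dr": [0,0,0],"xyz": [0,0,0.026],"grip": -1},
    {"dr": [0,0,0],"xyz": [0,0,0.033],"grip": -1},
    {"dr": [0,0,0],"xyz": [0,0,0.036],"grip": -1},
    {"dr": [0,0,0],"xyz": [0,0,0.038],"grip": -1},
    {"dr": [0,0,0],"xyz": [0,0,0.0392],"grip": -1},
    {"dr": [0,0,0],"xyz": [0,0,0.0392],"grip": -1},
    {"dr": [0,0,0],"xyz": [0,0,0.0392],"grip": -1}
  ]
}}

```text
time: 22.8
position: [0.5709, -0.25, 0.071]
ee_rot: [-0.0, 0.766, -0.643, 0.001]
ft_force: [-0.6, -2.5, 1.4]
gripper_width: 0.175
```

Contact shows: the force went from −2.9 to +1.4 N. Next I'll open the gripper, then lift straight up.

{"fn": "apply_moves", "kwargs": {
  "series": [
    {"dr": [0,0,0],"xyz": [0,0,0],"grip": -0.4},
    {"dr": [0,0,0],"xyz": [0,0,0],"grip": -0.2},
    {"dr": [0,0,0],"xyz": [0,0,0],"grip": 0},
    {"dr": [0,0,0],"xyz": [0,0,0],"grip": 0.4},
    {"dr": [0,0,0],"xyz": [0,0,0],"grip": 0.7},
    {"dr": [0,0,0],"xyz": [0,0,0],"grip": 0.7},
    {"dr": [0,0,0],"xyz": [0,0,0],"grip": 0.7},
    {"dr": [0,0,0],"xyz": [0,0,0],"grip": 0.7}
  ],
  "newtons": 20
}}

```text
time: 23.8
position: [0.5709, -0.25, 0.071]
ee_rot: [-0.0, 0.766, -0.643, 0.001]
ft_force: [0.6, 0.8, -0.1]
gripper_width: 0.852
```

{"fn": "apply_moves", "kwargs": {
  "series": [
    {"dr": [0,0,0],"xyz": [0,0,-0.01],"grip": 0.7},
    {"dr": [0,0,0],"xyz": [0,0,-0.03],"grip": 0.7},
    {"dr": [0,0,0],"xyz": [0,0,-0.05],"grip": 0.7},
    {"dr": [0,0,0],"xyz": [0,0,-0.07],"grip": 0.7},
    {"dr": [0,0,0],"xyz": [0,0,-0.09],"grip": 0.7},
    {"dr": [0,0,0],"xyz": [0.06,0,-0.1],"grip": 0.7},
    {"dr": [0,0,0],"xyz": [0.11,0,-0.1],"grip": 0.7},
    {"dr": [0,0,0],"xyz": [0.15,0,-0.1],"grip": 0.7}
  ]
}}

```text
time: 24.8
position: [0.5969, -0.3995, 0.172]
ee_rot: [-0.0, 0.766, -0.643, 0.001]
ft_force: [-0.0, 0.9, 0.4]
gripper_width: 0.852
```

{"fn": "apply_moves", "kwargs": {
  "series": [
    {"dr": [0,0,0],"xyz": [0.03,0,0],"grip": 0.7},
    {"dr": [0,0,0],"xyz": [0.05,0,0],"grip": 0.7},
    {"dr": [0,0,0],"xyz": [0.05,0,0],"grip": 0.7},
    {"dr": [0,0,0],"xyz": [0.05,0,0],"grip": 0.7},
    {"dr": [0,0,0],"xyz": [0.05,0,0],"grip": 0.7},
    {"dr": [0,0,0],"xyz": [0.05,0,0],"grip": 0.7},
    {"dr": [0,0,0],"xyz": [0.05,0,0],"grip": 0.7},
    {"dr": [0,0,0],"xyz": [0.05,0,0],"grip": 0.7}
  ]
}}

```text
time: 25.8
position: [0.6056, -0.4487, 0.1722]
ee_rot: [-0.0, 0.766, -0.643, 0.001]
ft_force: [0.7, 0.0, 0.4]
gripper_width: 0.85
```

```bash
python3 - <<'E'
from h import *
o,P,R=pose();print(o["time"],P,np.round(o["ft_force"],1),o["gripper_width"])
a=arm.grab_frame("scene")["frame"][:,:,::-1]; t=arm.grab_frame("top")["frame"][:,:,::-1]
cv2.imwrite("pics/c10.png",np.vstack([cv2.resize(t[150:290,150:450],(780,364),interpolation=cv2.INTER_CUBIC),cv2.resize(a[230:340,120:493],(780,230),interpolation=cv2.INTER_CUBIC)]))
E
```

```text
25.8 [ 0.60558647 -0.4486789   0.17216005] [0.7 0.  0.4] 0.8503654114544643
```

The picture limit is reached, so I'll check numerically: the scoop blob against its expected position, and the tray rods against the last picture taken after the strike-off.

```bash
python3 - <<'E'
from h import *
t=arm.grab_frame("top")["frame"]; g=t.min(2).astype(np.uint8)
d=np.array([np.cos(np.radians(100)),np.sin(np.radians(100))]);T=np.array([.5709,-.25])
for nm,x,z in(("nose",.142,0),("pocket",.105,.01),("back",.078,.016)): print(nm,np.round(pr([*(T+x*d),z]),1))
x0,y0,x1,y1=300,185,365,230
n,l,s,c=cv2.connectedComponentsWithStats((g[y0:y1,x0:x1]>120).astype(np.uint8))
for i in range(1,n):
    if s[i,4]>15: print("blob",s[i]+[x0,y0,0,0,0],np.round(c[i]+[x0,y0],1))
old=cv2.cvtColor(cv2.imread("pics/top5.png"),cv2.COLOR_BGR2RGB)
D=np.abs(t.astype(int)-old)[225:255,158:210].mean(); print("tray rods region change since strike-off",D)
E
```

```text
nose [324.5 215.7]
pocket [335.9 213.6]
back [344.2 212.1]
blob [325 202  40  24 586] [341.3 212.4]
tray rods region change since strike-off 5.333119658119658
```

```bash
python3 - <<'E'
from h import *
t=cv2.cvtColor(arm.grab_frame("top")["frame"],cv2.COLOR_RGB2GRAY).astype(np.float32); o=cv2.imread("pics/top5.png",0).astype(np.float32)
b=np.array([.498,.2813]);d=np.array([-.3007,.9537]);n=np.array([-d[1],d[0]]);xs=np.arange(0,.126,.003)
P=np.array([[pr([*(b+x*d+y*n),.015]) for y in np.arange(-.018,.014,.002)] for x in xs]).astype(np.float32)
for im in(o,t): print([int(v) for v in cv2.remap(im,P[...,0],P[...,1],1).mean(1)])
print(np.corrcoef(o[225:255,158:210].ravel(),t[225:255,158:210].ravel())[0,1], len(xs))
E
```

```text
[203, 169, 206, 229, 238, 244, 246, 246, 246, 246, 246, 246, 246, 246, 246, 246, 246, 247, 247, 246, 236, 207, 187, 181, 174, 165, 186, 228, 249, 253, 234, 199, 196, 200, 189, 172, 163, 175, 189, 189, 173, 142]
[199, 159, 187, 215, 226, 229, 229, 229, 230, 230, 230, 230, 230, 230, 230, 230, 230, 230, 231, 229, 212, 178, 168, 174, 170, 162, 183, 225, 248, 252, 233, 196, 193, 197, 186, 169, 160, 173, 186, 186, 170, 140]
0.9964440130165636 42
```

The three rods in the tray haven't moved since the strike-off; only the lighting changed. The scoop stands where it was placed, and the arm is clear. Handing in.

```bash
python3 -c "
from plant import arm
print(arm.finish_job())"
```

```text
the job is handed in; nothing more can be done
None
```

I carried out the whole task and handed it in at about 26 s of the 72 s allowed. The hand-in reports no verdict.

- **Filling:** I gripped the scoop by its block and pushed it along the tray floor under the bar. It jammed briefly at about 38 N, so I eased back and pressed again, up to the end wall. I then drew it back beneath the bar.
- **Emptying and placing:** I carried it round the far side of the pail, tipped it nose down to 65° over the jar, and stood it empty on the bench.

What the checks showed:
- **Rods:** After the draw-back, pictures showed three rods left at the end wall and three in the scoop; after tipping, all three were in the jar. A final comparison of the tray region matched the strike-off picture (correlation 0.996).
- **Scoop:** It touched down level, and its outline in the last top image begins at column 325, against 324.5 predicted.
- **Arm:** It was holding clear, with forces near zero.

What I could not confirm:
- **Heap at the end wall:** The arm hid it, so "at least four rods" rests on the geometry and the forces.
- **Last picture:** The viewer refused it at the 12-picture limit, so the final checks were numeric, and the jar was not re-checked after the tipping picture.
- **Pail:** Its lid measured about 244 mm across in the image, against the 290 mm given. I kept clear of the larger size.

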